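Restock a spring-fed shelf lane behind its lip

TASK

Restock the narrow spring-fed lane in the little rack with the two grey control modules: lift the tall one over the lane's front lip, pushing the spring pusher back with it, and set it down upright on the lane's floor board; then load the short one the same way in front of it, between the lip and the tall one. Do not drop or ram them: keep hold of each until you feel it stand on the floor board, then let go. Do not knock the beam above the lane, and leave the tape roll, carton and screwdriver where they are.

Things in the scene. Friction and masses are not known exactly. Their poses are not given: they have to be found in the camera images.
- tall_mid (a point): Centre of the tall grey plastic control module, a plain block 34 (its x) x 44 (its y) x 104 mm (its z, upright), about 0.25 kg (varies); it starts standing upright on the table. Its front and back look alike. Grip it across its 44 mm.
- short_mid (a point): Centre of the short grey module, 34 (x) x 44 (y) x 84 mm (z), otherwise like the tall one.
- lip_mid (a point): Middle of the lip's top edge, on its inner face. x points into the lane (towards the robot's right, about world -y); y across it; z up. 75 mm above the table. The lip is a fixed aluminium plate 4 mm thick (x from -4 to 0), 60 mm wide. The lane behind it is 168 mm long and 52 mm wide; its floor board is level, but its height differs each time, 14 to 38 mm below the lip's top, and is not given: it must be felt.
- rack: The small dark steel rack with the lane; origin on the table under lip_mid, axes like lip_mid. Its 30 mm thick deck runs from x = -20 to 210 mm and y = -170 to 170 mm. The lane's thin side guides end 11 mm below the lip's top. Free space beside the lane up to 79 mm from its middle, then yellow bins from x = 25 mm on, up to 30 mm above the lip's top; posts at y = 160 mm either side.
- beam_edge (a point): Middle of the lower front edge of the dark steel beam across the lane: 35 mm behind the lip's inner face, 130 mm above the lip's top (205 mm above the table). The beam is 340 mm long, 25 mm deep, 50 mm high. An upright gripper over the lane would hit it; one leaned back by 30 to 40 degrees, out over the lip, passes in front of it.
- pusher (a joint): How far the spring pusher is pushed back along the lane, in m: 0 at rest, at most 0.10. Its spring presses it towards the lip with about 3 N at rest and 5 N at the end of travel, so a module moved down along it feels up to about 5 N of drag before it meets the floor. It slides only along the lane.
- pusher_face (a point): Middle of the pusher's flat black front face (36 mm wide, 107 mm high, from 12 mm below to 95 mm above the lip's top); at rest it stands 3 mm behind the lip's inner face.
- beam: The beam described at beam_edge; its origin is on the table, under the middle of the lip's inner face.
- tape_mid (a point): Centre of a cardboard tape roll lying flat, 90 mm across, 24 mm high. Leave alone.
- carton_mid (a point): Centre of a closed cardboard carton, 90 x 120 x 65 mm. Leave alone.
- driver_grip (a point): Handle of a screwdriver lying on the table. Leave alone.
Not all that is in view belongs to the job. Leave any green, orange or yellow look-alike of the part that bears tall_mid alone.

How it is judged:
On the way, in this order (a step that is already met when the one before it is completed fails the run):
1. the tall module, still held, is set down on the lane's floor behind the lip (x of tall_mid in the frame of lip_mid between 0.01 and 0.03 m and y of tall_mid in the frame of lip_mid between -0.008 and 0.008 m and angle between tall_mid's own z axis and vertical below 0.12 rad and z of tall_mid in the frame of lane_floor below 0.0745 m and contact force between the fingers and tall above 1 N), for 0.1 s.
2. the tall module is let go and stands upright on the lane's floor directly behind the lip (x of tall_mid in the frame of lip_mid between 0.01 and 0.026 m and y of tall_mid in the frame of lip_mid between -0.008 and 0.008 m and angle between tall_mid's own z axis and vertical below 0.12 rad and z of tall_mid in the frame of lane_floor below 0.0745 m and contact force between the fingers and tall below 0.05 N), for 0.2 s.
3. the short module, still held, is set down on the lane's floor between the lip and the tall one (x of short_mid in the frame of lip_mid between 0.01 and 0.03 m and y of short_mid in the frame of lip_mid between -0.008 and 0.008 m and angle between short_mid's own z axis and vertical below 0.12 rad and z of short_mid in the frame of lane_floor below 0.0645 m and contact force between the fingers and short above 1 N), for 0.1 s.
At the end, for the whole second after the job is handed in: Both modules upright (7 degrees), at rest, let go, standing on the lane floor (undersides within 2.5 mm of it), within 8 mm of the lane's middle: the short one with its centre 18 mm behind the lip's inner face (within 8 mm), the tall one behind it, centre 52 mm behind (within 10 mm) (x of short_mid in the frame of lip_mid between 0.01 and 0.026 m and y of short_mid in the frame of lip_mid between -0.008 and 0.008 m and angle between each of short_mid, tall_mid's own z axis and vertical below 0.12 rad and z of short_mid in the frame of lane_floor below 0.0645 m and x of tall_mid in the frame of lip_mid between 0.042 and 0.062 m and y of tall_mid in the frame of lip_mid between -0.008 and 0.008 m and z of tall_mid in the frame of lane_floor below 0.0745 m and contact force between the fingers and tall below 0.05 N and contact force between the fingers and short below 0.05 N and linear speed of each of tall, short below 0.02 m/s); the robot touches nothing.
It fails at once if the tape roll, carton or screwdriver is moved by more than 20 mm (distance of any of tape_mid, carton_mid, driver_grip from where it was at the start of the episode above 0.02 m).
It fails at once if the beam is knocked (more than 10 N) (contact force between anything else and beam above 10 N).
It fails at once if the tall module is rammed onto the floor board (more than 50 N) (contact force between tall and lane_floor above 50 N).
It fails at once if the short module is rammed onto the floor board (more than 50 N) (contact force between short and lane_floor above 50 N).
It also fails if it takes over 67 s, if anything falls off the work surface, if the arm or the gripper's body presses on something with over 40 N, if the wrist force passes 120 N, or if a joint passes its speed limit or range.

ROBOT

A 7-joint arm with a two-finger parallel gripper is mounted at the origin on the work surface. World frame = base frame: x ahead of the robot, y to its left, z up, the work surface at z = 0. Lengths are in m, angles in rad, forces in N, time in s.
With the tool pointing down it reaches from about 0.35 to 0.9 m from the base axis. Payload 8.1 kg.
Tool frame: the origin (TCP) lies at the very end of the fingers, on their centre line; the grasp point (between the pads) lies 19 mm behind it; y points along the fingers, z is the direction in which the jaws open and shut, and the axes are right-handed (so a half turn about y gives the same grasp; the last joint's range is limited). The gripper opens to 92 mm and grips with 3 to 60 N. Pads are 19 mm wide; open, the fingers measure 130 mm over their backs; the gripper's body (75 mm by 190 mm) begins 47 mm behind the grasp point.
Start: joints at [1.031, 0.434, 0.025, 1.573, -0.012, 1.134, -0.075], TCP at [0.264, -0.566, 0.205] pointing down, gripper open.
Joint ranges: [-2.62, 2.62], [-0.44, 2.09], [-1.27, 1.32], [0.08, 2.57], [-1.32, 4.46], [0.12, 2], [-2.74, 2.74]. Speed limits (rad/s): [2.22, 2.22, 3.01, 3.01, 3.14, 3.14, 3.14].

INTERFACE

Orientations are given as [roll, pitch, yaw] about the fixed x, y, z axes, in that order (R = Rz(yaw) Ry(pitch) Rx(roll)).
In Python, from workcell import telemetry, optics, manip gives the robot as it stands.
- The arm moves only by the shell command python3 -m jog 'ROWS' [FORCE]. ROWS is JSON, a list of rows, each an object of numbers: "rx", "ry", "rz": the turn, a rotation vector about the tool's x, y, z in rad; "dx", "dy", "dz": the shift along the tool's x, y, z in cm; "claw": the closure in counts, from 0 (fully open) to 255 (shut). A call has 1 to 8 rows; each row is the pose to reach, as a shift and turn from the pose commanded when the call began, along the tool's axes at that moment; what a row does not reach only later rows make up. A row lasts 1/10 s, in which the tool goes at most 50 mm and 8.59 degrees, less where a joint would pass 70% of its speed; a pose out of reach is approached as far as the arm can. A call with a gripper value outside its range is refused whole. The fingers move at their own pace and stop on an object; FORCE is the grip in N (left out, the last holds). Time passes only in rows, so rows that repeat a pose let the fingers close. It gives the time, the measured TCP pose, the force and the opening at its end, in the units of the state.
- telemetry.get_obs(): the state, without advancing time (a new reading comes with each control period).
- optics.grab_frame(name): name is "scene" or "top"; returns the picture (480x640x3 uint8, blue, green, red); there is no depth.
- optics.camera_info(name): a dict with "intrinsics" (3x3 intrinsics, pixels), "dist_coeffs" ([k1, k2, p1, p2, k3] as OpenCV has them; the pictures are not rectified), "extrinsics" (4x4, takes a point from camera to world coordinates). Camera axes: x right, y down, z forward; pixel columns grow to the right and rows downward; lengths in m; the calibration is good to about 2 mm. A picture is of the moment at which its call begins. camera_info takes no time and is no camera call.
- manip.job_done(): hands the job in, once; it reports no verdict.
The state is a dict: "time_s": time; "qpos": joint angles; "qd": joint speeds; "joint_torque": joint torques, N m; "tool_pos": TCP position; "tool_rot": TCP orientation; "force": force on the tool from outside, world axes, zero at the start; "torque": the same for the moment, N m; "grip_width": finger opening in m.
Only numpy, scipy, OpenCV 4.12 (cv2) and the standard library are available. Lean on these libraries where they do the work, as an engineer would, in place of code of your own. Each camera call takes 0.05 s, during which the arm holds its last target.

## Working session

There is one attempt and no reset: what is moved stays moved. The work goes in short steps, Python scripts to look and compute and a shell command to move; the robot and the scene stay as the last step left them, time stands still between calls to the robot, and variables do not carry over. Pictures are saved under pics/ and viewed, and the job is handed in when it is done.

```bash
ls; mkdir -p pics; python3 - <<'E'
from workcell import telemetry, optics, manip
import cv2, numpy as np
np.set_printoptions(precision=4,suppress=True)
for n in ("scene","top"):
    im=optics.grab_frame(n); cv2.imwrite(f"pics/{n}0.png",im)
    c=optics.camera_info(n); print(n,c)
print(telemetry.get_obs())
E
```

```text
pics
scene {'intrinsics': array([[446.8435,   0.    , 326.6566],
       [  0.    , 446.8435, 247.5325],
       [  0.    ,   0.    ,   1.    ]]), 'dist_coeffs': array([-0.0825,  0.    ,  0.    ,  0.    ,  0.    ]), 'extrinsics': array([[-0.234 ,  0.8134, -0.5326,  1.0179],
       [ 0.9722,  0.1982, -0.1245,  0.2485],
       [ 0.0043, -0.547 , -0.8371,  0.883 ],
       [ 0.    ,  0.    ,  0.    ,  1.    ]])}
top {'intrinsics': array([[595.472 ,   0.    , 318.1172],
       [  0.    , 595.472 , 241.6392],
       [  0.    ,   0.    ,   1.    ]]), 'dist_coeffs': array([-0.1964,  0.    ,  0.    ,  0.    ,  0.    ]), 'extrinsics': array([[ 0.0029, -0.9891,  0.1475,  0.4104],
       [-1.    , -0.003 , -0.0006,  0.1594],
       [ 0.001 , -0.1475, -0.9891,  1.1264],
       [ 0.    ,  0.    ,  0.    ,  1.    ]])}
{'time_s': 0.1, 'qpos': array([ 1.0314,  0.4352,  0.025 ,  1.574 , -0.0116,  1.134 , -0.0751]), 'qd': array([ 0.0001, -0.0014, -0.0008, -0.0021,  0.0001, -0.0004, -0.0005]), 'joint_torque': array([  0.0041, -66.9125,   0.9885, -31.5145,  -0.0605,   0.0375,
         0.    ]), 'tool_pos': array([ 0.2642, -0.5659,  0.204 ]), 'tool_rot': array([-1.5722, -0.0001, -2.7049]), 'force': array([0.0802, 0.351 , 0.2645]), 'torque': array([-0.0135,  0.0311, -0.0338]), 'grip_width': 0.09190553448092958}
```

View pics/scene0.png

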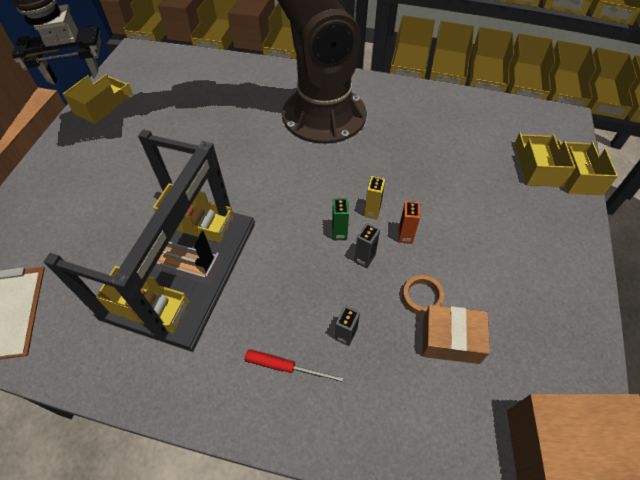

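View pics/top0.png

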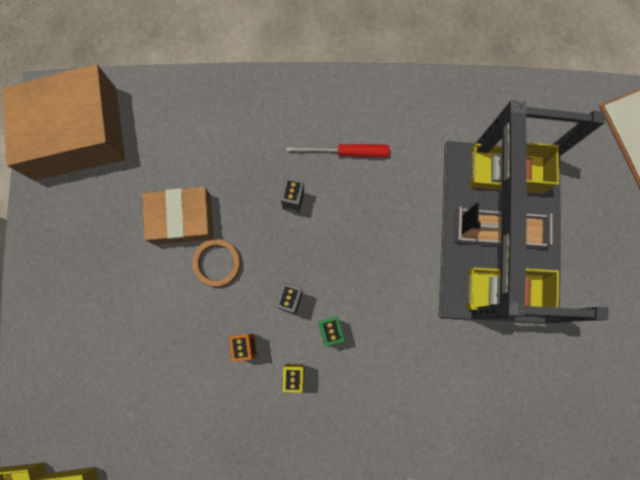

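Candidates: grey at scene (367,245)/top (289,298), and grey at scene (347,325)/top (292,193). Look-alikes: green (340,218), yellow (375,197), orange (410,221). The two grey ones need telling apart by height, so I'll take close crops.

```bash
python3 - <<'E'
import cv2, numpy as np
s=cv2.imread("pics/scene0.png"); t=cv2.imread("pics/top0.png")
def c(im,x0,y0,x1,y1,w,h): return cv2.resize(im[y0:y1,x0:x1],(w,h),interpolation=cv2.INTER_CUBIC)
a=c(s,320,165,440,360,369,600)
b=np.vstack([c(t,262,170,322,220,360,300),c(t,262,275,322,325,360,300)])
cv2.imwrite("pics/crop1.png",np.hstack([a,b]))
cv2.imwrite("pics/crop2.png",c(t,430,90,610,330,450,600))
E
```

```text
(no output)
```

View pics/crop1.png

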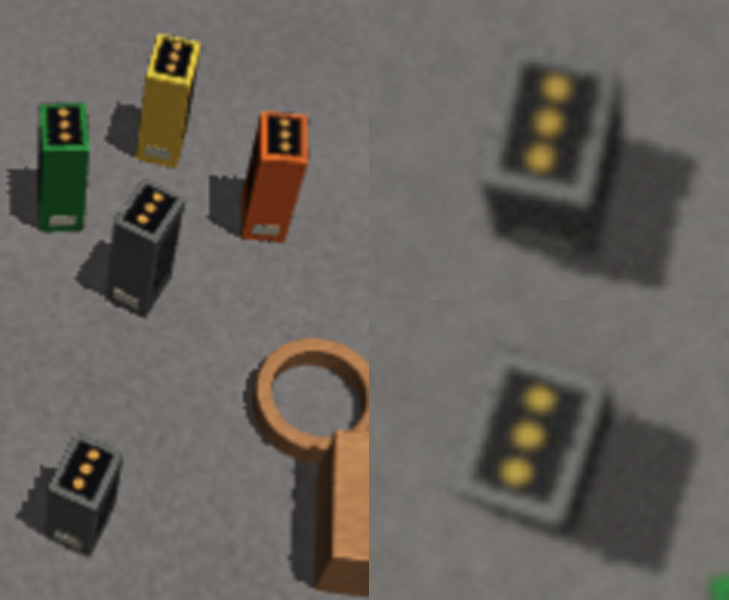

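View pics/crop2.png

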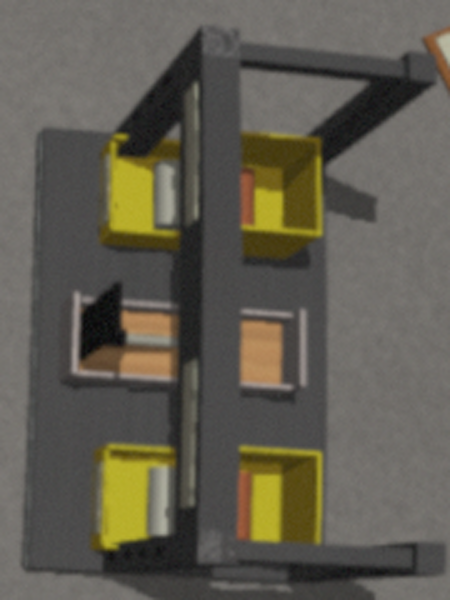

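The crop settles it. The tall module is at scene (367,245)/top (289,298): it is plainly longer and its height matches the coloured ones. The short one is at scene (347,325)/top (292,193). Next I'll measure both and the rack.

```bash
cat > lib.py <<'E'
import cv2, numpy as np
from workcell import telemetry, optics, manip
from scipy.spatial.transform import Rotation as R
np.set_printoptions(precision=4,suppress=True)
CI={n:optics.camera_info(n) for n in("scene","top")}
def ray(n,px):
    c=CI[n]; p=cv2.undistortPoints(np.array(px,float).reshape(-1,1,2),c["intrinsics"],c["dist_coeffs"]).reshape(-1,2)
    d=np.c_[p,np.ones(len(p))]@c["extrinsics"][:3,:3].T
    return c["extrinsics"][:3,3],d
def plane(n,px,z):
    o,d=ray(n,px); return o+d*((z-o[2])/d[:,2])[:,None]
def tri(pa,pb):
    o1,d1=ray("scene",[pa]);o2,d2=ray("top",[pb]);d1=d1[0];d2=d2[0]
    s=np.linalg.lstsq(np.c_[d1,-d2],o2-o1,rcond=None)[0]
    a=o1+s[0]*d1;b=o2+s[1]*d2
    return (a+b)/2,np.linalg.norm(a-b)
def proj(n,P):
    c=CI[n];E=np.linalg.inv(c["extrinsics"]);
    return cv2.projectPoints(np.array(P,float).reshape(-1,1,3),cv2.Rodrigues(E[:3,:3])[0],E[:3,3],c["intrinsics"],c["dist_coeffs"])[0].reshape(-1,2)
def dots(im,box):
    x0,y0,x1,y1=box
    h=cv2.cvtColor(im[y0:y1,x0:x1],cv2.COLOR_BGR2HSV)
    m=cv2.inRange(h,(8,90,110),(30,255,255))
    n,l,st,ce=cv2.connectedComponentsWithStats(m)
    r=[(ce[i]+[x0,y0],st[i,4]) for i in range(1,n) if st[i,4]>=3]
    return r
E
python3 - <<'E'
from lib import *
s=cv2.imread("pics/scene0.png"); t=cv2.imread("pics/top0.png")
for nm,bs,bt,z in(("tall",(352,222,382,246),(274,282,306,316),.104),("short",(332,305,362,328),(278,176,308,208),.084)):
    ds=dots(s,bs);dt=dots(t,bt)
    print(nm,ds,dt)
    for n,d in(("scene",ds),("top",dt)):
        if len(d)==0: continue
        P=plane(n,[q[0] for q in d],z); v=P[-1]-P[0]
        print(n,P.mean(0),"yaw of row",np.degrees(np.arctan2(v[1],v[0])),np.linalg.norm(v))
    print("tri",tri(np.mean([q[0] for q in ds],0),np.mean([q[0] for q in dt],0)))
# rack
cv2.imwrite("pics/lip.png",cv2.resize(t[195:255,440:500],(600,600),interpolation=cv2.INTER_CUBIC))
cv2.imwrite("pics/lips.png",cv2.resize(s[220:290,150:240],(771,600),interpolation=cv2.INTER_CUBIC))
E
```

```text
tall [(array([371. , 228.5]), np.int32(6)), (array([368.5, 232. ]), np.int32(8)), (array([366.    , 235.7143]), np.int32(7))] [(array([290.1429, 291.0714]), np.int32(14)), (array([288.125 , 297.0625]), np.int32(16)), (array([286.1176, 303.4118]), np.int32(17))]
scene [0.4628 0.2102 0.104 ] yaw of row -18.20432855829104 0.022171341116164596
top [0.4664 0.21   0.104 ] yaw of row 162.39322504238217 0.022261368257070445
tri (array([0.4661, 0.2101, 0.1085]), np.float64(0.0006068115485361115))
short [(array([349.875, 312.125]), np.int32(8)), (array([347.5, 316.8]), np.int32(10)), (array([345. , 321.8]), np.int32(10))] [(array([292.5385, 184.1538]), np.int32(13)), (array([291.4667, 189.8667]), np.int32(15)), (array([290.2143, 195.6429]), np.int32(14))]
scene [0.6565 0.2066 0.084 ] yaw of row -12.451832988051475 0.0227781615717677
top [0.6597 0.2071 0.084 ] yaw of row 169.46464719043922 0.021575017433844452
tri (array([0.6586, 0.2069, 0.0886]), np.float64(5.673695486837338e-06))
```

View pics/lip.png

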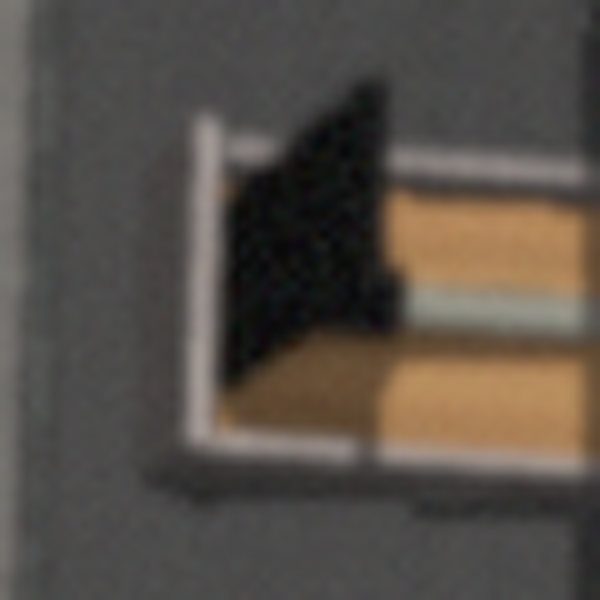

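View pics/lips.png

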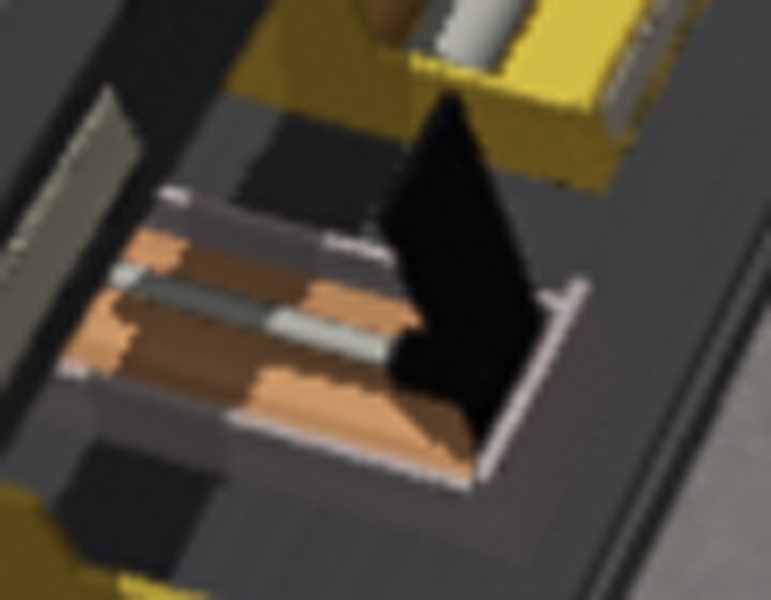

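```bash
python3 - <<'E'
from lib import *
f=lambda u,v,k,x0,y0:(x0+(u+.5)/k-.5,y0+(v+.5)/k-.5)
T=[f(207,115,10,440,195),f(199,442,10,440,195)]
S=[f(582,281,8.571,150,220),f(482,480,8.571,150,220)]
for n,p in(("top",T),("scene",S)):
    P=plane(n,p,.075); v=P[1]-P[0]; print(n,P,P.mean(0),np.linalg.norm(v),np.degrees(np.arctan2(v[1],v[0])))
for a,b in zip(S,T): print(tri(a,b))
# deck front edge and beam edges in top view: dark/ground transition lines
t=cv2.cvtColor(cv2.imread("pics/top0.png"),cv2.COLOR_BGR2GRAY).astype(float)
t=cv2.GaussianBlur(t,(3,3),0)
pts=[]
for r in list(range(150,310,4)):
    g=np.diff(t[r,430:455]); i=g.argmin(); 
    pts.append((430+i+.5,r))
P=plane("top",pts,.03)
k=np.polyfit(P[:,0],P[:,1],1); res=P[:,1]-np.polyval(k,P[:,0]); ok=abs(res)<.003
k=np.polyfit(P[ok,0],P[ok,1],1); print("deck edge y=",k,np.degrees(np.arctan(k[0])),ok.sum(),"at x=.456->",np.polyval(k,.456))
pb=[]
for r in range(180,290,4):
    g=np.diff(t[r,512:540]); i=g.argmax(); pb.append((512+i+.5,r))
P=plane("top",pb,.255); k=np.polyfit(P[:,0],P[:,1],1); res=P[:,1]-np.polyval(k,P[:,0]); ok=abs(res)<.004
k=np.polyfit(P[ok,0],P[ok,1],1); print("beam back",k,np.degrees(np.arctan(k[0])),ok.sum(),np.polyval(k,.456))
E
```

```text
top [[ 0.6336 -0.1003  0.075 ]
 [ 0.5732 -0.0966  0.075 ]] [ 0.6034 -0.0984  0.075 ] 0.060476456737212775 176.54190344901772
scene [[ 0.5715 -0.0972  0.075 ]
 [ 0.6313 -0.1002  0.075 ]] [ 0.6014 -0.0987  0.075 ] 0.05992670911563264 -2.8731766884075296
(array([ 0.6148, -0.0728,  0.1525]), np.float64(0.01660209163712589))
(array([ 0.5894, -0.1268, -0.0097]), np.float64(0.019233906659075203))
deck edge y= [-0.064  -0.0349] -3.6641089230111685 40 at x=.456-> -0.06414224363688985
beam back [-0.0419 -0.133 ] -2.3999989062409055 2 -0.15215896466725243
```

```bash
cat > plan.py <<'E'
import sys
from lib import *
def Rt(yaw,lean):
    a=np.radians(yaw);l=np.radians(lean)
    z=np.array([np.cos(a),np.sin(a),0]);L=np.array([-np.sin(a),np.cos(a),0])
    y=-L*np.sin(l)-np.array([0,0,1])*np.cos(l)
    return np.c_[np.cross(y,z),y,z]
def now():
    o=telemetry.get_obs(); return o,np.array(o["tool_pos"]),R.from_euler("xyz",o["tool_rot"]).as_matrix()
def plan(P,yaw,lean,grasp=True):
    """P: grasp point target"""
    o,p,R0=now(); R1=Rt(yaw,lean); T=np.array(P)+(.019*R1[:,1] if grasp else 0)
    d=R0.T@(T-p)*100; r=R.from_matrix(R0.T@R1).as_rotvec()
    print("t",o["time_s"],"p",p,"grasp",p-.019*R0[:,1],"F",o["force"],"w",o["grip_width"],"q",o["qpos"])
    print('{"dx":%.2f,"dy":%.2f,"dz":%.2f,"rx":%.3f,"ry":%.3f,"rz":%.3f}'%(*d,*r))
if __name__=="__main__":
    a=[float(x) for x in sys.argv[1:]]; plan(a[:3],*a[3:5])
E
python3 plan.py .42 .1 .38 -40 0; python3 plan.py .264 -.566 .30 -65 0
python3 - <<'E'
from lib import *
for n,p in(("green",(331,328)),("orange",(241,345)),("yellow",(292,377))): print(n,plane("top",[p],.104))
E
```

```text
t 0.1 p [ 0.2642 -0.5659  0.204 ] grasp [ 0.2642 -0.5659  0.223 ] F [0.0802 0.351  0.2645] w 0.09190553448092958 q [ 1.0314  0.4352  0.025   1.574  -0.0116  1.134  -0.0751]
{"dx":-42.29,"dy":-15.63,"dz":-53.77,"rx":0.001,"ry":-0.436,"rz":-0.000}
t 0.1 p [ 0.2642 -0.5659  0.204 ] grasp [ 0.2642 -0.5659  0.223 ] F [0.0802 0.351  0.2645] w 0.09190553448092958 q [ 1.0314  0.4352  0.025   1.574  -0.0116  1.134  -0.0751]
{"dx":0.02,"dy":-7.70,"dz":-0.01,"rx":0.001,"ry":0.000,"rz":0.000}
green [[0.4139 0.1364 0.104 ]]
orange [[0.384 0.29  0.104]]
yellow [[0.3305 0.2025 0.104 ]]
```

```bash
python3 -m jog '[{"dy":-5},{"dy":-10},{"dy":-15.6,"dx":-4,"dz":-5},{"dx":-42.3,"dy":-15.6,"dz":-53.8,"ry":-0.436},{"dx":-42.3,"dy":-15.6,"dz":-53.8,"ry":-0.436},{"dx":-42.3,"dy":-15.6,"dz":-53.8,"ry":-0.436},{"dx":-42.3,"dy":-15.6,"dz":-53.8,"ry":-0.436},{"dx":-42.3,"dy":-15.6,"dz":-53.8,"ry":-0.436}]'; python3 plan.py .42 .1 .38 -40 0;python3 plan.py .46 .2 .25 -17.6 38
```

```text
t 0.1 p [ 0.2642 -0.5659  0.204 ] grasp [ 0.2642 -0.5659  0.223 ] F [0.0802 0.351  0.2645] w 0.09190553448092958 q [ 1.0314  0.4352  0.025   1.574  -0.0116  1.134  -0.0751]
{"dx":-42.29,"dy":-15.63,"dz":-53.77,"rx":0.001,"ry":-0.436,"rz":-0.000}
t 0.1 p [ 0.2642 -0.5659  0.204 ] grasp [ 0.2642 -0.5659  0.223 ] F [0.0802 0.351  0.2645] w 0.09190553448092958 q [ 1.0314  0.4352  0.025   1.574  -0.0116  1.134  -0.0751]
{"dx":-49.35,"dy":-3.02,"dz":-60.26,"rx":0.275,"ry":-0.795,"rz":-0.625}$[0]: bad value
```

```bash
python3 -m jog '[{"dx":0,"dy":-5,"dz":0,"rx":0,"ry":0,"rz":0,"claw":0}]'; python3 -m jog --help | head -30
```

```text
time_s: 0.2
tool_pos: [0.2624, -0.5625, 0.2483]
tool_rot: [-1.584, -0.001, -2.705]
force: [0.2, -0.1, 0.6]
grip_width: 0.0913invalid input: not JSON, or not a number
```

```bash
python3 -m jog '[{"dx":0,"dy":-5,"dz":0,"rx":0,"ry":0,"rz":0,"claw":0},{"dx":-4,"dy":-10.6,"dz":-5,"rx":0,"ry":0,"rz":0,"claw":0},{"dx":-42.3,"dy":-10.6,"dz":-53.8,"rx":0,"ry":-0.436,"rz":0,"claw":0},{"dx":-42.3,"dy":-10.6,"dz":-53.8,"rx":0,"ry":-0.436,"rz":0,"claw":0},{"dx":-42.3,"dy":-10.6,"dz":-53.8,"rx":0,"ry":-0.436,"rz":0,"claw":0},{"dx":-42.3,"dy":-10.6,"dz":-53.8,"rx":0,"ry":-0.436,"rz":0,"claw":0},{"dx":-42.3,"dy":-10.6,"dz":-53.8,"rx":0,"ry":-0.436,"rz":0,"claw":0},{"dx":-42.3,"dy":-10.6,"dz":-53.8,"rx":0,"ry":-0.436,"rz":0,"claw":0}]'; python3 plan.py .42 .1 .38 -40 0;python3 plan.py .46 .2 .25 -17.6 38
```

```text
time_s: 1.0
tool_pos: [0.3411, -0.2357, 0.3482]
tool_rot: [-1.571, -0.0, -2.269]
force: [0.4, -0.1, -0.5]
grip_width: 0.0918
t 1.0 p [ 0.3411 -0.2357  0.3482] grasp [ 0.3411 -0.2357  0.3672] F [ 0.3792 -0.0963 -0.4583] w 0.09184418849856711 q [ 0.7282  0.0038 -0.2513  1.7768  0.0013  1.3612 -0.2215]
{"dx":-30.78,"dy":-1.29,"dz":-15.54,"rx":0.000,"ry":-0.000,"rz":0.000}
t 1.0 p [ 0.3411 -0.2357  0.3482] grasp [ 0.3411 -0.2357  0.3672] F [ 0.3792 -0.0963 -0.4583] w 0.09184418849856711 q [ 0.7282  0.0038 -0.2513  1.7768  0.0013  1.3612 -0.2215]
{"dx":-39.94,"dy":11.31,"dz":-18.46,"rx":0.130,"ry":-0.376,"rz":-0.654}
```

```bash
python3 plan.py .484 .270 .23 -17.6 34
```

```text
t 1.0 p [ 0.3411 -0.2357  0.3482] grasp [ 0.3411 -0.2357  0.3672] F [ 0.3792 -0.0963 -0.4583] w 0.09184418849856711 q [ 0.7282  0.0038 -0.2513  1.7768  0.0013  1.3612 -0.2215]
{"dx":-46.94,"dy":13.38,"dz":-21.16,"rx":0.116,"ry":-0.379,"rz":-0.585}
```

```bash
python3 -m jog '[{"dx":-46.9,"dy":6,"dz":-21.2,"rx":0.116,"ry":-0.379,"rz":-0.585,"claw":0},{"dx":-46.9,"dy":6,"dz":-21.2,"rx":0.116,"ry":-0.379,"rz":-0.585,"claw":0},{"dx":-46.9,"dy":6,"dz":-21.2,"rx":0.116,"ry":-0.379,"rz":-0.585,"claw":0},{"dx":-46.9,"dy":6,"dz":-21.2,"rx":0.116,"ry":-0.379,"rz":-0.585,"claw":0},{"dx":-46.9,"dy":6,"dz":-21.2,"rx":0.116,"ry":-0.379,"rz":-0.585,"claw":0},{"dx":-46.9,"dy":6,"dz":-21.2,"rx":0.116,"ry":-0.379,"rz":-0.585,"claw":0},{"dx":-46.9,"dy":6,"dz":-21.2,"rx":0.116,"ry":-0.379,"rz":-0.585,"claw":0},{"dx":-46.9,"dy":6,"dz":-21.2,"rx":0.116,"ry":-0.379,"rz":-0.585,"claw":0}]'; python3 plan.py .484 .270 .17 -17.6 34
```

```text
time_s: 1.8
tool_pos: [0.4488, 0.1468, 0.3011]
tool_rot: [-1.571, -0.594, -1.878]
force: [1.0, -0.1, 1.3]
grip_width: 0.0914
t 1.8 p [0.4488 0.1468 0.3011] grasp [0.452  0.1569 0.3168] F [ 0.9591 -0.0818  1.2644] w 0.09141064314474762 q [-0.2152  0.5208 -0.7384  1.4822  0.5144  1.8502 -1.2994]
{"dx":-17.95,"dy":5.60,"dz":-0.36,"rx":0.000,"ry":0.000,"rz":0.000}
```

```bash
python3 -m jog '[{"dx":-17.9,"dy":5.6,"dz":-0.4,"rx":0,"ry":0,"rz":0,"claw":0},{"dx":-17.9,"dy":5.6,"dz":-0.4,"rx":0,"ry":0,"rz":0,"claw":0},{"dx":-17.9,"dy":5.6,"dz":-0.4,"rx":0,"ry":0,"rz":0,"claw":0},{"dx":-17.9,"dy":5.6,"dz":-0.4,"rx":0,"ry":0,"rz":0,"claw":0},{"dx":-17.9,"dy":5.6,"dz":-0.4,"rx":0,"ry":0,"rz":0,"claw":0}]'; python3 - <<'E'
from plan import *
im=optics.grab_frame("scene"); cv2.imwrite("pics/s1.png",im)
plan((.484,.270,.170),-17.6,34)
plan((.4655,.212,.093),-17.6,34)
E
```

```text
time_s: 2.3
tool_pos: [0.4788, 0.2589, 0.1504]
tool_rot: [-1.577, -0.597, -1.872]
force: [-0.2, -1.2, 0.5]
grip_width: 0.0917
t 2.35 p [0.4793 0.258  0.1531] grasp [0.4826 0.2681 0.1688] F [-0.1173  0.1742  0.5023] w 0.09179013006092417 q [-0.3989  0.7914 -0.6903  1.3962  0.5787  1.7332 -1.4735]
{"dx":-0.12,"dy":-0.23,"dz":0.08,"rx":0.002,"ry":0.003,"rz":0.003}
t 2.35 p [0.4793 0.258  0.1531] grasp [0.4826 0.2681 0.1688] F [-0.1173  0.1742  0.5023] w 0.09179013006092417 q [-0.3989  0.7914 -0.6903  1.3962  0.5787  1.7332 -1.4735]
{"dx":0.59,"dy":9.56,"dz":0.09,"rx":0.002,"ry":0.003,"rz":0.003}
```

View pics/s1.png

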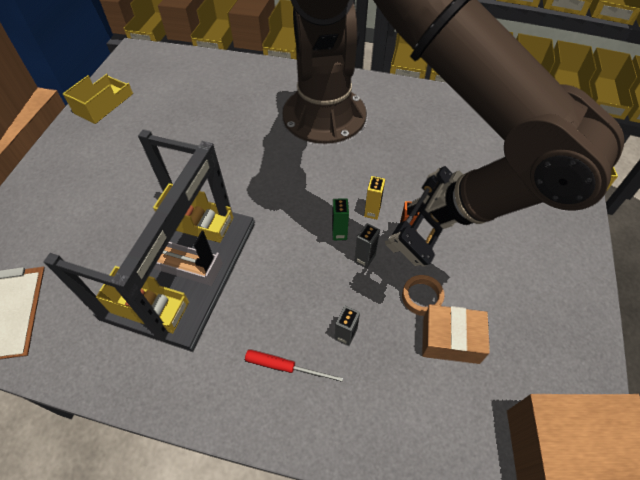

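The gripper hangs leaned at about (425,225), lined up with the tall module at (367,245), and clears the orange one. I'm advancing.

```bash
python3 -m jog '[{"dx":0.2,"dy":2.5,"dz":0.1,"rx":0,"ry":0,"rz":0,"claw":0},{"dx":0.4,"dy":5,"dz":0.1,"rx":0,"ry":0,"rz":0,"claw":0},{"dx":0.5,"dy":7,"dz":0.1,"rx":0,"ry":0,"rz":0,"claw":0},{"dx":0.6,"dy":8.5,"dz":0.1,"rx":0,"ry":0,"rz":0,"claw":0},{"dx":0.6,"dy":9.5,"dz":0.1,"rx":0,"ry":0,"rz":0,"claw":0},{"dx":0.6,"dy":9.5,"dz":0.1,"rx":0,"ry":0,"rz":0,"claw":0}]'; python3 - <<'E'
from plan import *
im=optics.grab_frame("scene"); im2=optics.grab_frame("top");
a=cv2.resize(im[170:290,320:460],(420,360),interpolation=cv2.INTER_CUBIC);b=cv2.resize(im2[240:360,210:340],(390,360),interpolation=cv2.INTER_CUBIC)
cv2.imwrite("pics/g1.png",np.hstack([a,b])[:,:800])
plan((.4655,.212,.093),-17.6,34)
E
```

```text
time_s: 2.95
tool_pos: [0.4638, 0.2008, 0.0801]
tool_rot: [-1.57, -0.594, -1.88]
force: [-0.1, -0.5, -0.2]
grip_width: 0.0916
t 3.05 p [0.4641 0.2025 0.0808] grasp [0.4673 0.2126 0.0966] F [-0.2569 -0.7178  0.645 ] w 0.09151388231229457 q [-0.3249  0.805  -0.683   1.5893  0.6223  1.553  -1.5214]
{"dx":-0.11,"dy":0.36,"dz":-0.15,"rx":-0.000,"ry":-0.001,"rz":-0.002}
```

View pics/g1.png

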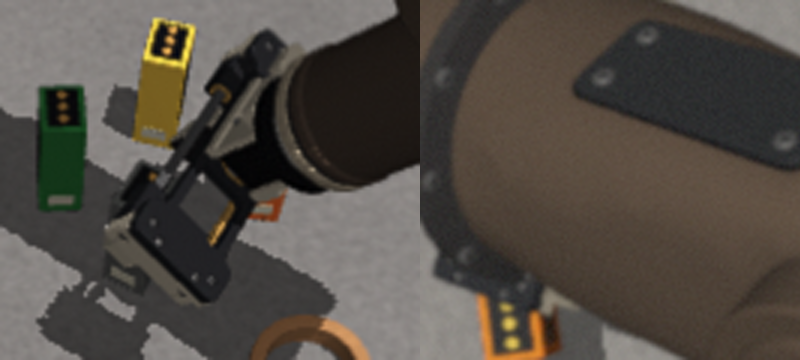

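The tall module's lower part shows at about (125,275) in the crop, between the fingers. The orange one is untouched. I'm making a small correction and closing.

```bash
python3 -m jog '[{"dx":-0.1,"dy":0.3,"dz":-0.15,"rx":0,"ry":0,"rz":0,"claw":0},{"dx":-0.1,"dy":0.3,"dz":-0.15,"rx":0,"ry":0,"rz":0,"claw":255},{"dx":-0.1,"dy":0.3,"dz":-0.15,"rx":0,"ry":0,"rz":0,"claw":255},{"dx":-0.1,"dy":0.3,"dz":-0.15,"rx":0,"ry":0,"rz":0,"claw":255},{"dx":-0.1,"dy":0.3,"dz":-0.15,"rx":0,"ry":0,"rz":0,"claw":255},{"dx":-0.1,"dy":0.3,"dz":-0.15,"rx":0,"ry":0,"rz":0,"claw":255}]' 40; python3 plan.py .47 .212 .21 -17.6 34
```

```text
time_s: 3.65
tool_pos: [0.4621, 0.2017, 0.0771]
tool_rot: [-1.57, -0.593, -1.878]
force: [-0.3, -0.6, 0.1]
grip_width: 0.0563
t 3.65 p [0.4621 0.2017 0.0771] grasp [0.4653 0.2118 0.0929] F [-0.3167 -0.5565  0.0874] w 0.05626491702297763 q [-0.3255  0.8077 -0.6822  1.5963  0.6235  1.5461 -1.5263]
{"dx":6.41,"dy":-9.81,"dz":0.44,"rx":-0.000,"ry":-0.000,"rz":-0.001}
```

```bash
python3 -m jog '[{"dx":0,"dy":0,"dz":0,"rx":0,"ry":0,"rz":0,"claw":255},{"dx":0,"dy":0,"dz":0,"rx":0,"ry":0,"rz":0,"claw":255},{"dx":0,"dy":0,"dz":0,"rx":0,"ry":0,"rz":0,"claw":255},{"dx":0,"dy":0,"dz":0,"rx":0,"ry":0,"rz":0,"claw":255}]'
```

```text
time_s: 4.05
tool_pos: [0.4621, 0.2017, 0.0771]
tool_rot: [-1.57, -0.593, -1.878]
force: [0.4, 1.2, 0.0]
grip_width: 0.0432
```

```bash
python3 -m jog '[{"dx":0.6,"dy":-0.8,"dz":0,"rx":0,"ry":0,"rz":0,"claw":255},{"dx":2,"dy":-3,"dz":0,"rx":0,"ry":0,"rz":0,"claw":255},{"dx":4,"dy":-6,"dz":0,"rx":0,"ry":0,"rz":0,"claw":255},{"dx":5.5,"dy":-8.2,"dz":0,"rx":0,"ry":0,"rz":0,"claw":255},{"dx":6.6,"dy":-9.8,"dz":0,"rx":0,"ry":0,"rz":0,"claw":255},{"dx":6.6,"dy":-9.8,"dz":0,"rx":0,"ry":0,"rz":0,"claw":255}]'; python3 plan.py .606 -.031 .21 -3.4 34
```

```text
time_s: 4.65
tool_pos: [0.4627, 0.2028, 0.1979]
tool_rot: [-1.567, -0.589, -1.88]
force: [-0.3, 0.5, -3.2]
grip_width: 0.0435
t 4.65 p [0.4627 0.2028 0.1979] grasp [0.4658 0.2129 0.2137] F [-0.3252  0.5473 -3.2096] w 0.043528291543084095 q [-0.3082  0.6747 -0.7173  1.4981  0.555   1.7278 -1.4323]
{"dx":15.55,"dy":10.88,"dz":21.00,"rx":0.136,"ry":-0.208,"rz":-0.004}
```

```bash
python3 -m jog '[{"dx":1.5,"dy":1.1,"dz":2.1,"rx":0.01,"ry":-0.02,"rz":0,"claw":255},{"dx":4,"dy":2.8,"dz":5.4,"rx":0.04,"ry":-0.06,"rz":0,"claw":255},{"dx":6.6,"dy":4.7,"dz":9,"rx":0.06,"ry":-0.1,"rz":0,"claw":255},{"dx":9.3,"dy":6.5,"dz":12.6,"rx":0.08,"ry":-0.13,"rz":0,"claw":255},{"dx":12,"dy":8.4,"dz":16.2,"rx":0.1,"ry":-0.16,"rz":0,"claw":255},{"dx":14.2,"dy":9.9,"dz":19.2,"rx":0.125,"ry":-0.19,"rz":-0.004,"claw":255},{"dx":15.5,"dy":10.9,"dz":21,"rx":0.136,"ry":-0.208,"rz":-0.004,"claw":255},{"dx":15.5,"dy":10.9,"dz":21,"rx":0.136,"ry":-0.208,"rz":-0.004,"claw":255}]'; python3 - <<'E'
from plan import *
for n in("scene","top"): cv2.imwrite(f"pics/{n}2.png",optics.grab_frame(n))
plan((.606,-.031,.21),-3.4,34)
E
```

```text
time_s: 5.45
tool_pos: [0.6049, -0.0477, 0.1901]
tool_rot: [-1.577, -0.599, -1.632]
force: [-0.3, -0.0, -2.7]
grip_width: 0.0433
t 5.55 p [ 0.6041 -0.0429  0.1902] grasp [ 0.6048 -0.0322  0.206 ] F [-0.0138  0.7402 -2.9813] w 0.043827590944639075 q [ 0.0748  0.638  -0.6895  1.5776  0.8464  1.5409 -0.892 ]
{"dx":0.12,"dy":-0.41,"dz":0.12,"rx":0.005,"ry":0.002,"rz":0.003}
```

View pics/scene2.png

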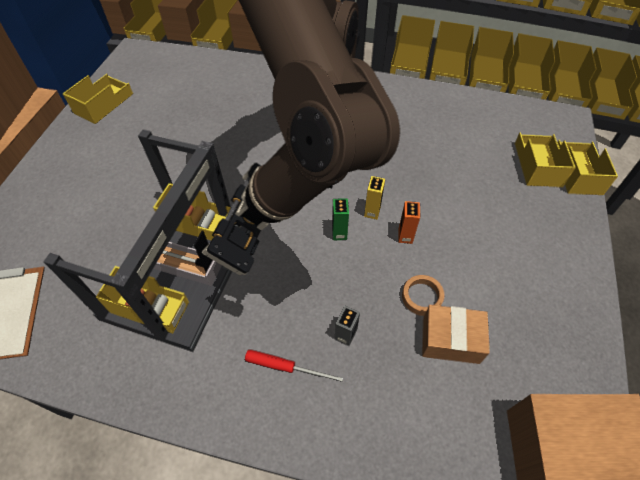

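View pics/top2.png

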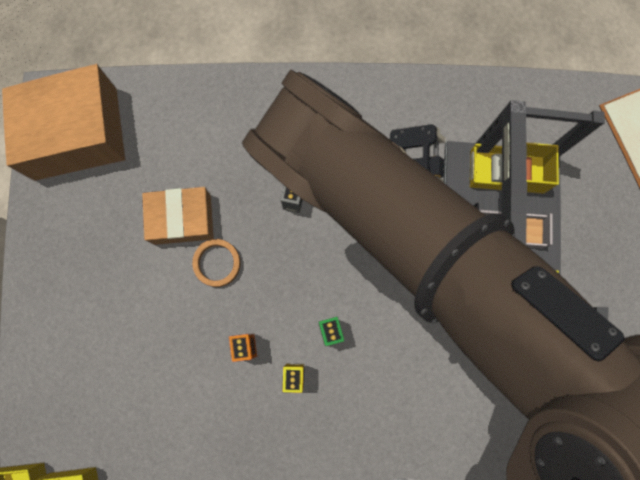

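```bash
python3 - <<'E'
import cv2
s=cv2.imread("pics/scene2.png")
cv2.imwrite("pics/c3.png",cv2.resize(s[190:310,150:300],(750,600),interpolation=cv2.INTER_CUBIC))
E
```

```text
(no output)
```

View pics/c3.png

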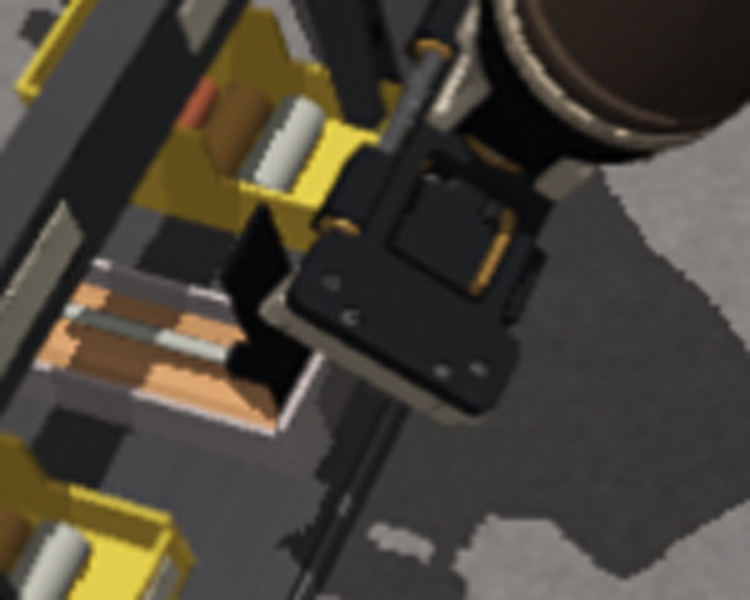

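```bash
cat >> plan.py <<'E'
E
cat > lane.py <<'E'
import sys
from plan import *
LIP=np.array([.6023,-.1005,.075]); YAW=-3.4
a=np.radians(YAW); XA=np.array([np.sin(a),-np.cos(a),0]); YA=np.array([np.cos(a),np.sin(a),0])
def lp(P): d=np.array(P)-LIP; return np.array([d@XA,d@YA,d[2]])
if __name__=="__main__":
    x,y,z=[float(v) for v in sys.argv[1:4]]; lean=float(sys.argv[4]) if len(sys.argv)>4 else 34
    o,p,R0=now(); print("lane grasp mm",lp(p-.019*R0[:,1])*1000,"F lane",[round(float(np.dot(o["force"],v)),1) for v in(XA,YA,[0,0,1])])
    plan(LIP+x/1000*XA+y/1000*YA+[0,0,z/1000],YAW,lean)
E
python3 lane.py -20 0 101; python3 lane.py 19 0 101
```

```text
lane grasp mm [-68.3124  -1.5418 130.9703] F lane [-0.7, -0.1, -3.0]
t 5.55 p [ 0.6041 -0.0429  0.1902] grasp [ 0.6048 -0.0322  0.206 ] F [-0.0138  0.7402 -2.9813] w 0.043827590944639075 q [ 0.0748  0.638  -0.6895  1.5776  0.8464  1.5409 -0.892 ]
{"dx":2.31,"dy":5.19,"dz":0.18,"rx":0.005,"ry":0.002,"rz":0.003}
lane grasp mm [-68.3124  -1.5418 130.9703] F lane [-0.7, -0.1, -3.0]
t 5.55 p [ 0.6041 -0.0429  0.1902] grasp [ 0.6048 -0.0322  0.206 ] F [-0.0138  0.7402 -2.9813] w 0.043827590944639075 q [ 0.0748  0.638  -0.6895  1.5776  0.8464  1.5409 -0.892 ]
{"dx":5.54,"dy":7.38,"dz":0.19,"rx":0.005,"ry":0.002,"rz":0.003}
```

```bash
python3 -m jog '[{"dx":1,"dy":2.5,"dz":0.1,"rx":0.005,"ry":0.002,"rz":0.003,"claw":255},{"dx":2,"dy":4.5,"dz":0.2,"rx":0.005,"ry":0.002,"rz":0.003,"claw":255},{"dx":2.3,"dy":5.2,"dz":0.2,"rx":0.005,"ry":0.002,"rz":0.003,"claw":255},{"dx":2.3,"dy":5.2,"dz":0.2,"rx":0.005,"ry":0.002,"rz":0.003,"claw":255},{"dx":2.3,"dy":5.2,"dz":0.2,"rx":0.005,"ry":0.002,"rz":0.003,"claw":255}]'; python3 lane.py 19 0 101;  python3 - <<'E'
from lib import *
s=optics.grab_frame("scene");cv2.imwrite("pics/c4.png",cv2.resize(s[170:310,150:325],(750,600),interpolation=cv2.INTER_CUBIC))
E
```

```text
time_s: 6.05
tool_pos: [0.6041, -0.0888, 0.1615]
tool_rot: [-1.569, -0.592, -1.628]
force: [-0.6, -0.0, -2.5]
grip_width: 0.0432
lane grasp mm [-22.4099   1.0248 102.2838] F lane [0.1, -0.6, -2.5]
t 6.05 p [ 0.6041 -0.0888  0.1615] grasp [ 0.6047 -0.0782  0.1773] F [-0.5962 -0.0488 -2.5472] w 0.043205820327435 q [ 0.1449  0.6439 -0.6761  1.6441  0.8885  1.4516 -0.8831]
{"dx":3.37,"dy":2.42,"dz":-0.12,"rx":-0.003,"ry":0.002,"rz":-0.002}
```

View pics/c4.png

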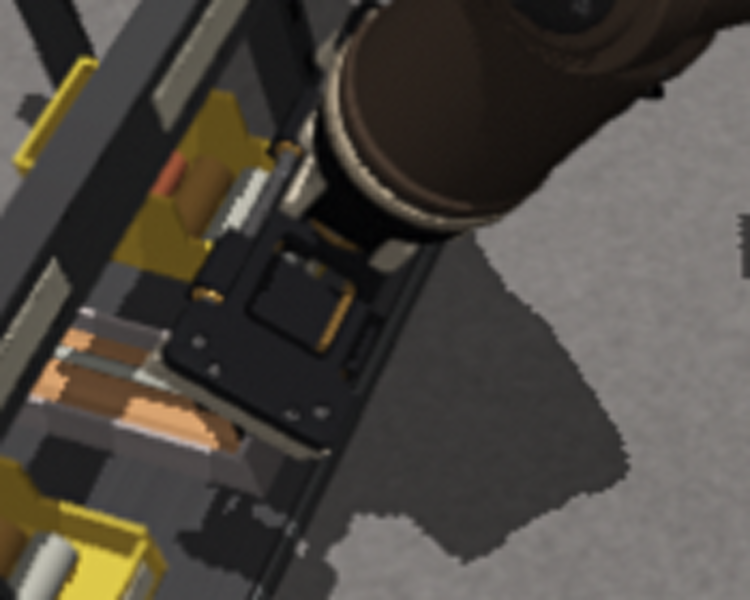

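The gripper is in front of the beam with a clear gap, and the forces show no contact yet. I'm pushing in slowly.

```bash
python3 -m jog '[{"dx":0.6,"dy":0.4,"dz":-0.05,"rx":0,"ry":0,"rz":0,"claw":255},{"dx":1.1,"dy":0.8,"dz":-0.1,"rx":0,"ry":0,"rz":0,"claw":255},{"dx":1.6,"dy":1.1,"dz":-0.1,"rx":0,"ry":0,"rz":0,"claw":255},{"dx":2.1,"dy":1.5,"dz":-0.1,"rx":0,"ry":0,"rz":0,"claw":255},{"dx":2.6,"dy":1.8,"dz":-0.1,"rx":0,"ry":0,"rz":0,"claw":255},{"dx":2.6,"dy":1.8,"dz":-0.1,"rx":0,"ry":0,"rz":0,"claw":255}]'; python3 lane.py 19 0 101
```

```text
time_s: 6.7
tool_pos: [0.601, -0.1234, 0.161]
tool_rot: [-1.569, -0.594, -1.631]
force: [1.8, 3.1, -3.1]
grip_width: 0.0437
lane grasp mm [ 12.356    0.0125 101.7187] F lane [-3.2, 1.6, -3.1]
t 6.7 p [ 0.601  -0.1234  0.161 ] grasp [ 0.6016 -0.1128  0.1767] F [ 1.8368  3.1438 -3.0711] w 0.04367368566327916 q [ 0.1974  0.6302 -0.6681  1.6679  0.9037  1.42   -0.8499]
{"dx":0.51,"dy":0.43,"dz":-0.00,"rx":-0.002,"ry":-0.001,"rz":0.000}
```

```bash
python3 -m jog '[{"dx":0.3,"dy":0.2,"dz":0,"rx":0,"ry":0,"rz":0,"claw":255},{"dx":0.5,"dy":0.4,"dz":0,"rx":0,"ry":0,"rz":0,"claw":255},{"dx":0.5,"dy":0.4,"dz":0,"rx":0,"ry":0,"rz":0,"claw":255}]'; python3 lane.py 19 0 81
```

```text
time_s: 7.0
tool_pos: [0.6006, -0.1291, 0.1605]
tool_rot: [-1.569, -0.594, -1.63]
force: [0.7, 3.4, -2.0]
grip_width: 0.0436
lane grasp mm [ 18.0133  -0.0494 101.2244] F lane [-3.4, 0.5, -2.0]
t 7.0 p [ 0.6006 -0.1291  0.1605] grasp [ 0.6012 -0.1185  0.1762] F [ 0.6807  3.4114 -1.9604] w 0.04363644754542387 q [ 0.2061  0.6286 -0.667   1.6719  0.907   1.414  -0.8437]
{"dx":-1.05,"dy":1.73,"dz":-0.00,"rx":-0.002,"ry":0.000,"rz":0.000}
```

```bash
python3 -m jog '[{"dx":-0.15,"dy":0.4,"dz":0,"rx":0,"ry":0,"rz":0,"claw":255},{"dx":-0.35,"dy":0.7,"dz":0,"rx":0,"ry":0,"rz":0,"claw":255},{"dx":-0.55,"dy":1,"dz":0,"rx":0,"ry":0,"rz":0,"claw":255},{"dx":-0.75,"dy":1.3,"dz":0,"rx":0,"ry":0,"rz":0,"claw":255},{"dx":-0.9,"dy":1.5,"dz":0,"rx":0,"ry":0,"rz":0,"claw":255},{"dx":-0.9,"dy":1.5,"dz":0,"rx":0,"ry":0,"rz":0,"claw":255}]'; python3 lane.py 19 0 75
```

```text
time_s: 7.6
tool_pos: [0.6005, -0.1294, 0.1423]
tool_rot: [-1.57, -0.593, -1.629]
force: [-0.2, 3.5, -3.8]
grip_width: 0.0437
lane grasp mm [18.3637 -0.1075 83.0566] F lane [-3.5, -0.4, -3.8]
t 7.6 p [ 0.6005 -0.1294  0.1423] grasp [ 0.6011 -0.1188  0.1581] F [-0.2195  3.4897 -3.756 ] w 0.043667898408514046 q [ 0.2024  0.649  -0.6605  1.6882  0.9219  1.3913 -0.8684]
{"dx":-0.40,"dy":0.70,"dz":0.01,"rx":-0.002,"ry":0.001,"rz":-0.000}
```

```bash
python3 -m jog '[{"dx":-0.11,"dy":0.17,"dz":0,"rx":0,"ry":0,"rz":0,"claw":255},{"dx":-0.2,"dy":0.33,"dz":0,"rx":0,"ry":0,"rz":0,"claw":255},{"dx":-0.2,"dy":0.33,"dz":0,"rx":0,"ry":0,"rz":0,"claw":255},{"dx":-0.2,"dy":0.33,"dz":0,"rx":0,"ry":0,"rz":0,"claw":255}]'; python3 lane.py 19 0 75
```

```text
time_s: 8.0
tool_pos: [0.6007, -0.1297, 0.139]
tool_rot: [-1.569, -0.593, -1.63]
force: [0.7, 4.1, -3.5]
grip_width: 0.0439
lane grasp mm [18.5765  0.1121 79.7346] F lane [-4.2, 0.4, -3.5]
t 8.0 p [ 0.6007 -0.1297  0.139 ] grasp [ 0.6013 -0.1191  0.1547] F [ 0.6706  4.1338 -3.4902] w 0.04393847787835081 q [ 0.2018  0.6528 -0.6591  1.6911  0.9253  1.3867 -0.8736]
{"dx":-0.23,"dy":0.42,"dz":-0.02,"rx":-0.002,"ry":0.000,"rz":-0.000}
```

```bash
python3 -m jog '[{"dx":-0.08,"dy":0.13,"dz":0,"rx":0,"ry":0,"rz":0,"claw":255},{"dx":-0.17,"dy":0.25,"dz":0,"rx":0,"ry":0,"rz":0,"claw":255},{"dx":-0.17,"dy":0.25,"dz":0,"rx":0,"ry":0,"rz":0,"claw":255}]'; python3 lane.py 19 0 70|head -1;  python3 -m jog '[{"dx":-0.08,"dy":0.13,"dz":0,"rx":0,"ry":0,"rz":0,"claw":255},{"dx":-0.17,"dy":0.25,"dz":0,"rx":0,"ry":0,"rz":0,"claw":255},{"dx":-0.17,"dy":0.25,"dz":0,"rx":0,"ry":0,"rz":0,"claw":255}]'; python3 lane.py 19 0 70
```

```text
time_s: 8.3
tool_pos: [0.6007, -0.1298, 0.136]
tool_rot: [-1.569, -0.593, -1.63]
force: [0.3, 3.6, -2.5]
grip_width: 0.0434
lane grasp mm [18.7019  0.0771 76.7092] F lane [-3.6, 0.1, -2.5]
time_s: 8.6
tool_pos: [0.6007, -0.1297, 0.1328]
tool_rot: [-1.569, -0.593, -1.63]
force: [0.3, 3.4, -2.6]
grip_width: 0.0437
lane grasp mm [18.6597  0.0532 73.5825] F lane [-3.4, 0.1, -2.6]
t 8.6 p [ 0.6007 -0.1297  0.1328] grasp [ 0.6012 -0.1191  0.1486] F [ 0.2686  3.3752 -2.6001] w 0.04366616604384927 q [ 0.2001  0.6601 -0.6567  1.6962  0.9307  1.3796 -0.8825]
{"dx":-0.17,"dy":0.32,"dz":-0.01,"rx":-0.002,"ry":0.000,"rz":-0.000}
```

```bash
python3 -m jog '[{"dx":-0.08,"dy":0.13,"dz":0,"rx":0,"ry":0,"rz":0,"claw":255},{"dx":-0.17,"dy":0.25,"dz":0,"rx":0,"ry":0,"rz":0,"claw":255},{"dx":-0.17,"dy":0.25,"dz":0,"rx":0,"ry":0,"rz":0,"claw":255}]'; python3 lane.py 19 0 70
```

```text
time_s: 8.9
tool_pos: [0.6007, -0.1297, 0.1298]
tool_rot: [-1.569, -0.593, -1.629]
force: [0.9, 3.6, -2.8]
grip_width: 0.0433
lane grasp mm [18.5982  0.0783 70.5263] F lane [-3.6, 0.6, -2.8]
t 8.9 p [ 0.6007 -0.1297  0.1298] grasp [ 0.6013 -0.1191  0.1455] F [ 0.8539  3.5712 -2.75  ] w 0.04325540342497197 q [ 0.1992  0.6637 -0.6555  1.6986  0.9334  1.376  -0.8869]
{"dx":0.00,"dy":0.07,"dz":-0.01,"rx":-0.002,"ry":0.001,"rz":-0.000}
```

```bash
python3 -m jog '[{"dx":-0.08,"dy":0.13,"dz":0,"rx":0,"ry":0,"rz":0,"claw":255},{"dx":-0.17,"dy":0.25,"dz":0,"rx":0,"ry":0,"rz":0,"claw":255},{"dx":-0.17,"dy":0.25,"dz":0,"rx":0,"ry":0,"rz":0,"claw":255}]'; python3 lane.py 19 0 70
```

```text
time_s: 9.2
tool_pos: [0.6007, -0.1297, 0.1268]
tool_rot: [-1.569, -0.593, -1.63]
force: [1.0, 3.6, -2.6]
grip_width: 0.0439
lane grasp mm [18.5979  0.0787 67.5151] F lane [-3.6, 0.8, -2.6]
t 9.2 p [ 0.6007 -0.1297  0.1268] grasp [ 0.6013 -0.1191  0.1425] F [ 0.9964  3.588  -2.5665] w 0.04389070850158464 q [ 0.1984  0.6673 -0.6543  1.7009  0.936   1.3724 -0.8913]
{"dx":0.17,"dy":-0.18,"dz":-0.01,"rx":-0.002,"ry":0.000,"rz":-0.000}
```

Bottom is 25.4 mm below the lip and I feel no floor yet. I'll carry on in 3 mm steps, reading the force after each.

```bash
python3 -m jog '[{"dx":-0.08,"dy":0.13,"dz":0,"rx":0,"ry":0,"rz":0,"claw":255},{"dx":-0.17,"dy":0.25,"dz":0,"rx":0,"ry":0,"rz":0,"claw":255},{"dx":-0.17,"dy":0.25,"dz":0,"rx":0,"ry":0,"rz":0,"claw":255}]'; python3 lane.py 19 0 70|head -1
```

```text
time_s: 9.5
tool_pos: [0.6007, -0.1296, 0.1237]
tool_rot: [-1.569, -0.593, -1.63]
force: [0.3, 2.9, -2.3]
grip_width: 0.0436
lane grasp mm [18.5718  0.0757 64.4938] F lane [-2.9, 0.1, -2.3]
```

```bash
python3 -m jog '[{"dx":-0.08,"dy":0.13,"dz":0,"rx":0,"ry":0,"rz":0,"claw":255},{"dx":-0.17,"dy":0.25,"dz":0,"rx":0,"ry":0,"rz":0,"claw":255},{"dx":-0.17,"dy":0.25,"dz":0,"rx":0,"ry":0,"rz":0,"claw":255}]'; python3 lane.py 19 0 70|head -1
```

```text
time_s: 9.8
tool_pos: [0.6008, -0.1297, 0.1224]
tool_rot: [-1.568, -0.595, -1.631]
force: [-2.1, 5.5, 9.4]
grip_width: 0.0435
lane grasp mm [18.6174  0.193  63.1033] F lane [-5.4, -2.4, 9.4]
```

Floor felt: the vertical force jumped from -2.5 to +9.4 N with the underside about 29.5 mm below the lip. I'll hold for a moment, then let go.

```bash
python3 -m jog '[{"dx":0,"dy":0,"dz":0,"rx":0,"ry":0,"rz":0,"claw":255},{"dx":0,"dy":0,"dz":0,"rx":0,"ry":0,"rz":0,"claw":255},{"dx":0,"dy":0,"dz":0,"rx":0,"ry":0,"rz":0,"claw":255}]'; python3 lane.py 19 0 70|head -1;  python3 -m jog '[{"dx":0,"dy":0,"dz":0,"rx":0,"ry":0,"rz":0,"claw":0},{"dx":0,"dy":0,"dz":0,"rx":0,"ry":0,"rz":0,"claw":0},{"dx":0,"dy":0,"dz":0,"rx":0,"ry":0,"rz":0,"claw":0},{"dx":0,"dy":0,"dz":0,"rx":0,"ry":0,"rz":0,"claw":0},{"dx":0,"dy":0,"dz":0,"rx":0,"ry":0,"rz":0,"claw":0},{"dx":0,"dy":0,"dz":0,"rx":0,"ry":0,"rz":0,"claw":0}]'; python3 lane.py 19 0 70
```

```text
time_s: 10.1
tool_pos: [0.6008, -0.1297, 0.1224]
tool_rot: [-1.568, -0.595, -1.631]
force: [-3.1, 5.9, 8.8]
grip_width: 0.0433
lane grasp mm [18.6009  0.1909 63.1058] F lane [-5.7, -3.5, 8.8]
time_s: 10.7
tool_pos: [0.6007, -0.1298, 0.1209]
tool_rot: [-1.569, -0.593, -1.63]
force: [-0.5, -0.3, -0.2]
grip_width: 0.0869
lane grasp mm [18.6873  0.0982 61.6773] F lane [0.3, -0.5, -0.2]
t 10.7 p [ 0.6007 -0.1298  0.1209] grasp [ 0.6013 -0.1192  0.1367] F [-0.5323 -0.3045 -0.2068] w 0.08688716175493763 q [ 0.1967  0.6744 -0.6518  1.7054  0.9414  1.3657 -0.9   ]
{"dx":0.49,"dy":-0.67,"dz":-0.01,"rx":-0.002,"ry":0.000,"rz":0.000}
```

```bash
python3 -m jog '[{"dx":0,"dy":-1,"dz":0,"rx":0,"ry":0,"rz":0,"claw":0},{"dx":0,"dy":-3,"dz":0,"rx":0,"ry":0,"rz":0,"claw":0},{"dx":0,"dy":-6,"dz":0,"rx":0,"ry":0,"rz":0,"claw":0},{"dx":0,"dy":-10,"dz":0,"rx":0,"ry":0,"rz":0,"claw":0},{"dx":0,"dy":-13,"dz":0,"rx":0,"ry":0,"rz":0,"claw":0},{"dx":0,"dy":-13,"dz":0,"rx":0,"ry":0,"rz":0,"claw":0}]'; python3 plan.py .65 .10 .25 -11.5 34;  python3 - <<'E'
from lib import *
s=optics.grab_frame("scene");cv2.imwrite("pics/c5.png",cv2.resize(s[170:310,150:325],(750,600),interpolation=cv2.INTER_CUBIC))
E
```

```text
time_s: 11.3
tool_pos: [0.6064, -0.0524, 0.2327]
tool_rot: [-1.562, -0.589, -1.629]
force: [-0.0, 1.9, 0.5]
grip_width: 0.0917
t 11.3 p [ 0.6064 -0.0524  0.2327] grasp [ 0.6068 -0.0418  0.2485] F [-0.0299  1.8939  0.494 ] w 0.09174790036456659 q [ 0.101   0.5867 -0.7018  1.5453  0.8306  1.5741 -0.8274]
{"dx":-11.90,"dy":-8.11,"dz":3.38,"rx":-0.088,"ry":0.118,"rz":-0.005}
```

View pics/c5.png

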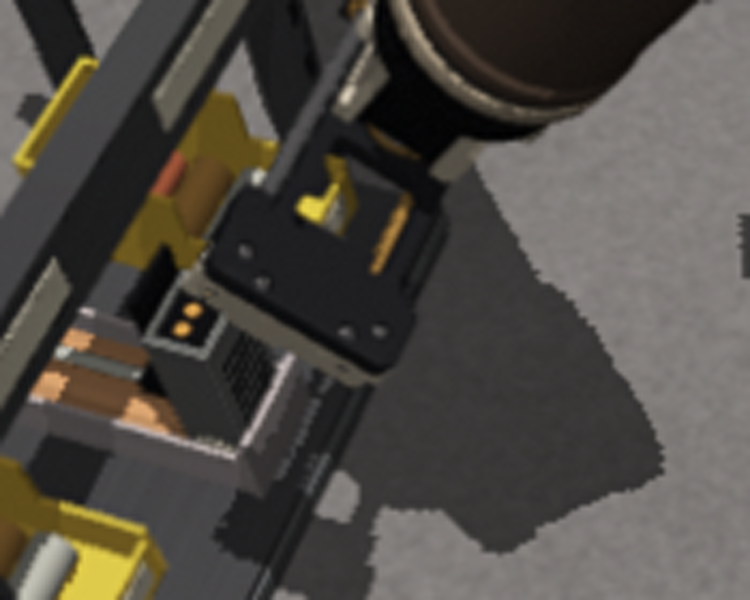

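The tall one stands upright behind the lip: its top is at crop (190,315), with the pusher behind it. Next is the short one.

```bash
python3 plan.py .670 .2655 .18 -11.5 34; python3 - <<'E'
from lib import *
print(plane("top",[(145,190),(208,187),(210,238),(145,243)],.065))
E
```

```text
t 11.35 p [ 0.6057 -0.0545  0.2308] grasp [ 0.6062 -0.044   0.2466] F [-0.9808 -0.5908 -1.6481] w 0.09182556872821349 q [ 0.1023  0.5883 -0.6995  1.5482  0.8314  1.5724 -0.8279]
{"dx":-29.68,"dy":-11.87,"dz":4.47,"rx":-0.086,"ry":0.118,"rz":-0.003}
[[0.6648 0.4812 0.065 ]
 [0.6699 0.362  0.065 ]
 [0.5748 0.3551 0.065 ]
 [0.5652 0.476  0.065 ]]
```

```bash
python3 -m jog '[{"dx":-4,"dy":-2,"dz":0.6,"rx":-0.01,"ry":0.015,"rz":0,"claw":0},{"dx":-8.5,"dy":-3.6,"dz":1.3,"rx":-0.025,"ry":0.03,"rz":0,"claw":0},{"dx":-13,"dy":-5.3,"dz":2,"rx":-0.04,"ry":0.05,"rz":0,"claw":0},{"dx":-17.5,"dy":-7,"dz":2.7,"rx":-0.055,"ry":0.07,"rz":0,"claw":0},{"dx":-22,"dy":-8.8,"dz":3.3,"rx":-0.07,"ry":0.09,"rz":0,"claw":0},{"dx":-26,"dy":-10.5,"dz":4,"rx":-0.08,"ry":0.11,"rz":0,"claw":0},{"dx":-29,"dy":-11.7,"dz":4.4,"rx":-0.086,"ry":0.118,"rz":-0.003,"claw":0},{"dx":-29.7,"dy":-11.9,"dz":4.5,"rx":-0.086,"ry":0.118,"rz":-0.003,"claw":0}]'; python3 - <<'E'
from plan import *
for n in("scene","top"): cv2.imwrite(f"pics/{n}6.png",optics.grab_frame(n))
plan((.6588,.2107,.073),-11.5,34)
E
```

```text
time_s: 12.15
tool_pos: [0.6663, 0.2563, 0.1578]
tool_rot: [-1.58, -0.598, -1.765]
force: [-0.3, 1.6, -1.1]
grip_width: 0.0922
t 12.25 p [0.6672 0.2534 0.1594] grasp [0.6694 0.2638 0.1751] F [ 0.1149 -0.761   0.2522] w 0.09157970495518927 q [-0.4124  0.9881 -0.6125  0.9133  0.7828  1.9007 -1.0786]
{"dx":-1.28,"dy":11.49,"dz":0.09,"rx":0.005,"ry":0.002,"rz":0.005}
```

View pics/scene6.png

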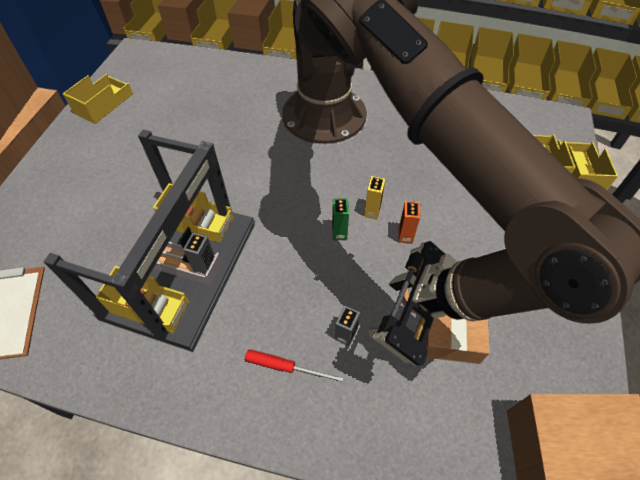

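View pics/top6.png

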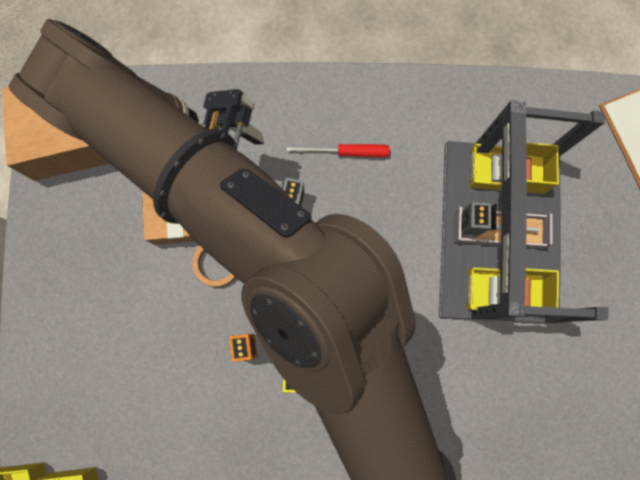

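```bash
python3 - <<'E'
from lane import *
s=cv2.imread("pics/scene6.png");t=cv2.imread("pics/top6.png")
for n,im,b in(("scene",s,(185,230,215,256)),("top",t,(470,198,500,236))):
    d=dots(im,b); print(n,d)
    if d: 
        P=plane(n,[q[0] for q in d],.1493); v=P[-1]-P[0]; print(P.mean(0),np.degrees(np.arctan2(v[1],v[0])),lp(P.mean(0))*1000)
E
python3 -m jog '[{"dx":-1.2,"dy":2,"dz":0.1,"rx":0.005,"ry":0.002,"rz":0.005,"claw":0},{"dx":-1.3,"dy":4.5,"dz":0.1,"rx":0.005,"ry":0.002,"rz":0.005,"claw":0},{"dx":-1.3,"dy":7,"dz":0.1,"rx":0.005,"ry":0.002,"rz":0.005,"claw":0},{"dx":-1.3,"dy":9.5,"dz":0.1,"rx":0.005,"ry":0.002,"rz":0.005,"claw":0},{"dx":-1.3,"dy":11,"dz":0.1,"rx":0.005,"ry":0.002,"rz":0.005,"claw":0},{"dx":-1.3,"dy":11.5,"dz":0.1,"rx":0.005,"ry":0.002,"rz":0.005,"claw":0},{"dx":-1.3,"dy":11.5,"dz":0.1,"rx":0.005,"ry":0.002,"rz":0.005,"claw":0}]'; python3 - <<'E'
from plan import *
im=optics.grab_frame("scene")
cv2.imwrite("pics/g7.png",cv2.resize(im[260:380,310:450],(700,600),interpolation=cv2.INTER_CUBIC))
plan((.6588,.2107,.073),-11.5,34)
E
```

```text
scene [(array([206.6316, 233.3158]), np.int32(133)), (array([196.7, 237.4]), np.int32(10)), (array([194.3636, 241.9091]), np.int32(11)), (array([192.1818, 246.1818]), np.int32(11))]
[ 0.5938 -0.1154  0.1493] -24.517645947204496 [15.3883 -7.5587 74.3   ]
top [(array([481.5, 208. ]), np.int32(22)), (array([481.1905, 214.1429]), np.int32(21)), (array([497.5484, 219.6129]), np.int32(31)), (array([481.0909, 220.9091]), np.int32(22)), (array([491.7727, 232.8977]), np.int32(88))]
[ 0.5957 -0.127   0.1493] -159.3411215734129 [26.8816 -5.0636 74.3   ]
time_s: 12.95
tool_pos: [0.6579, 0.1984, 0.0593]
tool_rot: [-1.568, -0.592, -1.776]
force: [-0.4, 0.1, -0.7]
grip_width: 0.0918
t 13.0 p [0.6579 0.1996 0.0598] grasp [0.66   0.21   0.0756] F [0.0778 0.3545 0.1132] w 0.09189096045822244 q [-0.3154  1.0089 -0.6182  1.1478  0.8078  1.6905 -1.1752]
{"dx":-0.18,"dy":0.19,"dz":-0.14,"rx":-0.001,"ry":-0.003,"rz":-0.003}
```

View pics/g7.png

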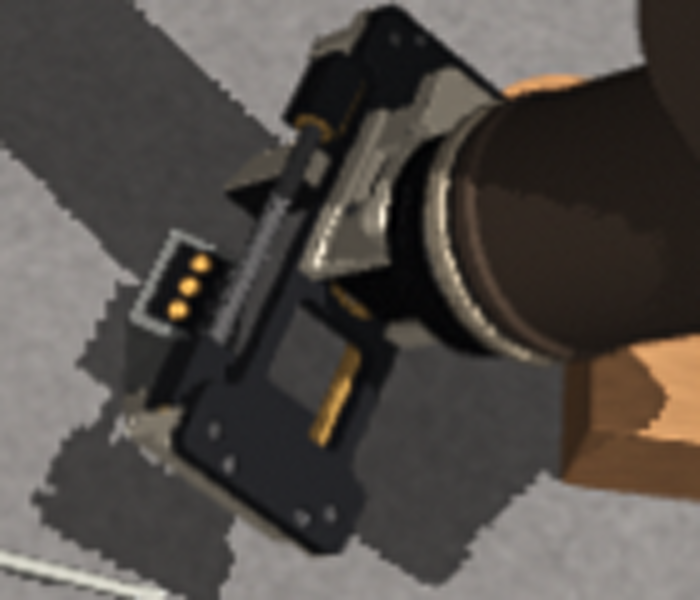

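Short module (dots at crop (190,285)) sits centred between the fingers at (150,400) and (250,190). Correcting slightly and closing.

```bash
python3 -m jog '[{"dx":-0.2,"dy":0.2,"dz":-0.1,"rx":0,"ry":0,"rz":0,"claw":0},{"dx":-0.2,"dy":0.2,"dz":-0.1,"rx":0,"ry":0,"rz":0,"claw":255},{"dx":-0.2,"dy":0.2,"dz":-0.1,"rx":0,"ry":0,"rz":0,"claw":255},{"dx":-0.2,"dy":0.2,"dz":-0.1,"rx":0,"ry":0,"rz":0,"claw":255},{"dx":-0.2,"dy":0.2,"dz":-0.1,"rx":0,"ry":0,"rz":0,"claw":255},{"dx":-0.2,"dy":0.2,"dz":-0.1,"rx":0,"ry":0,"rz":0,"claw":255},{"dx":-0.2,"dy":0.2,"dz":-0.1,"rx":0,"ry":0,"rz":0,"claw":255},{"dx":-0.2,"dy":0.2,"dz":-0.1,"rx":0,"ry":0,"rz":0,"claw":255}]' 40;python3 -m jog '[{"dx":0,"dy":0,"dz":0,"rx":0,"ry":0,"rz":0,"claw":255},{"dx":0,"dy":0,"dz":0,"rx":0,"ry":0,"rz":0,"claw":255}]'; python3 - <<'E'
from lane import *
for n,d in(("scene",[(196.7,237.4),(194.4,241.9),(192.2,246.2)]),("top",[(481.5,208),(481.2,214.1),(481.1,220.9)])):
    P=plane(n,d,.1493); v=P[-1]-P[0]; print(n,P.mean(0),np.degrees(np.arctan2(v[1],v[0])),lp(P.mean(0))*1000)
plan((.6588,.2107,.19),-11.5,34)
E
```

```text
time_s: 13.8
tool_pos: [0.6567, 0.2004, 0.0562]
tool_rot: [-1.569, -0.592, -1.775]
force: [-0.3, -0.8, 0.1]
grip_width: 0.0435
time_s: 14.0
tool_pos: [0.6567, 0.2004, 0.0562]
tool_rot: [-1.569, -0.592, -1.775]
force: [-1.1, -0.7, 0.5]
grip_width: 0.0435
scene [ 0.6001 -0.1194  0.1493] -1.406743878535957 [18.9923 -1.0591 74.3   ]
top [ 0.6038 -0.118   0.1493] 175.7224396475159 [17.3633  2.5615 74.3   ]
t 14.0 p [0.6567 0.2004 0.0562] grasp [0.6588 0.2108 0.072 ] F [-1.0568 -0.7364  0.5172] w 0.043542961017029896 q [-0.3169  1.0121 -0.6176  1.1513  0.8082  1.6866 -1.1793]
{"dx":6.59,"dy":-9.79,"dz":0.02,"rx":-0.000,"ry":-0.003,"rz":-0.002}
```

```bash
python3 -m jog '[{"dx":0.6,"dy":-0.8,"dz":0,"rx":0,"ry":0,"rz":0,"claw":255},{"dx":2,"dy":-3,"dz":0,"rx":0,"ry":0,"rz":0,"claw":255},{"dx":4,"dy":-6,"dz":0,"rx":0,"ry":0,"rz":0,"claw":255},{"dx":5.8,"dy":-8.6,"dz":0,"rx":0,"ry":0,"rz":0,"claw":255},{"dx":6.6,"dy":-9.8,"dz":0,"rx":0,"ry":0,"rz":0,"claw":255},{"dx":6.6,"dy":-9.8,"dz":0,"rx":0,"ry":0,"rz":0,"claw":255}]'; python3 lane.py -68 0 105
```

```text
time_s: 14.6
tool_pos: [0.6571, 0.2011, 0.1766]
tool_rot: [-1.565, -0.589, -1.777]
force: [-0.4, -0.1, -2.8]
grip_width: 0.0438
lane grasp mm [-314.7599   38.2935  117.4053] F lane [0.1, -0.4, -2.8]
t 14.6 p [0.6571 0.2011 0.1766] grasp [0.6592 0.2114 0.1924] F [-0.3969 -0.1224 -2.7543] w 0.04380018351419443 q [-0.3244  0.904  -0.6322  1.0577  0.7746  1.8417 -1.0863]
{"dx":20.08,"dy":14.89,"dz":-0.12,"rx":0.076,"ry":-0.122,"rz":-0.005}
```

```bash
python3 -m jog '[{"dx":1.5,"dy":1.1,"dz":0,"rx":0.005,"ry":-0.01,"rz":0,"claw":255},{"dx":4.5,"dy":3.3,"dz":0,"rx":0.015,"ry":-0.025,"rz":0,"claw":255},{"dx":8,"dy":6,"dz":0,"rx":0.03,"ry":-0.05,"rz":0,"claw":255},{"dx":11.5,"dy":8.5,"dz":0,"rx":0.045,"ry":-0.07,"rz":0,"claw":255},{"dx":15,"dy":11.1,"dz":0,"rx":0.06,"ry":-0.09,"rz":0,"claw":255},{"dx":18,"dy":13.4,"dz":-0.1,"rx":0.07,"ry":-0.11,"rz":0,"claw":255},{"dx":20,"dy":14.9,"dz":-0.1,"rx":0.076,"ry":-0.122,"rz":-0.005,"claw":255},{"dx":20,"dy":14.9,"dz":-0.1,"rx":0.076,"ry":-0.122,"rz":-0.005,"claw":255}]'; python3 -m jog '[{"dx":0,"dy":0,"dz":0,"rx":0,"ry":0,"rz":0,"claw":255}]'; python3 lane.py -25 0 80
```

```text
time_s: 15.4
tool_pos: [0.6032, -0.0492, 0.1606]
tool_rot: [-1.579, -0.601, -1.63]
force: [-0.6, -0.7, -1.7]
grip_width: 0.0431
time_s: 15.5
tool_pos: [0.6045, -0.0443, 0.1608]
tool_rot: [-1.578, -0.597, -1.627]
force: [0.4, 1.7, -2.0]
grip_width: 0.0434
lane grasp mm [-66.935   -0.9984 101.4855] F lane [-1.8, 0.3, -2.0]
t 15.5 p [ 0.6045 -0.0443  0.1608] grasp [ 0.6053 -0.0336  0.1765] F [ 0.4284  1.7451 -2.0178] w 0.043403502106270676 q [ 0.0728  0.6695 -0.6828  1.6059  0.8676  1.5028 -0.9293]
{"dx":2.26,"dy":4.13,"dz":0.12,"rx":0.005,"ry":0.003,"rz":0.003}
```

```bash
python3 -m jog '[{"dx":1,"dy":1.8,"dz":0.1,"rx":0.005,"ry":0.003,"rz":0.003,"claw":255},{"dx":2,"dy":3.6,"dz":0.1,"rx":0.005,"ry":0.003,"rz":0.003,"claw":255},{"dx":2.3,"dy":4.1,"dz":0.1,"rx":0.005,"ry":0.003,"rz":0.003,"claw":255},{"dx":2.3,"dy":4.1,"dz":0.1,"rx":0.005,"ry":0.003,"rz":0.003,"claw":255},{"dx":2.3,"dy":4.1,"dz":0.1,"rx":0.005,"ry":0.003,"rz":0.003,"claw":255}]'; python3 lane.py 15.5 0 80;  python3 - <<'E'
from lib import *
s=optics.grab_frame("scene");cv2.imwrite("pics/c8.png",cv2.resize(s[170:310,150:325],(750,600),interpolation=cv2.INTER_CUBIC))
E
```

```text
time_s: 16.0
tool_pos: [0.604, -0.0845, 0.1411]
tool_rot: [-1.568, -0.592, -1.63]
force: [1.1, 0.6, -1.2]
grip_width: 0.0434
lane grasp mm [-26.6405   0.7091  81.8648] F lane [-0.7, 1.1, -1.2]
t 16.0 p [ 0.604  -0.0845  0.1411] grasp [ 0.6046 -0.0739  0.1569] F [ 1.1185  0.6121 -1.2014] w 0.04342144244174309 q [ 0.1344  0.6693 -0.6717  1.6591  0.9031  1.4319 -0.9185]
{"dx":3.39,"dy":2.51,"dz":-0.08,"rx":-0.003,"ry":-0.000,"rz":-0.001}
```

View pics/c8.png

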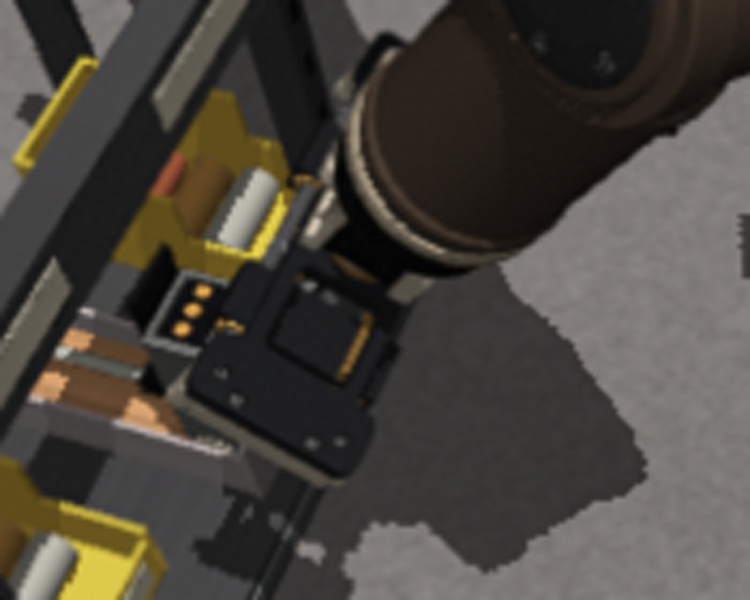

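The tall module is still upright at crop (190,310) and the gripper clears the beam. Fingers end about 2.5 mm short of the tall one's face. I'm pushing in.

```bash
python3 -m jog '[{"dx":0.4,"dy":0.3,"dz":0,"rx":0,"ry":0,"rz":0,"claw":255},{"dx":0.8,"dy":0.6,"dz":-0.05,"rx":0,"ry":0,"rz":0,"claw":255},{"dx":1.2,"dy":0.9,"dz":-0.05,"rx":0,"ry":0,"rz":0,"claw":255},{"dx":1.6,"dy":1.2,"dz":-0.1,"rx":0,"ry":0,"rz":0,"claw":255},{"dx":2,"dy":1.5,"dz":-0.1,"rx":0,"ry":0,"rz":0,"claw":255},{"dx":2.4,"dy":1.8,"dz":-0.1,"rx":0,"ry":0,"rz":0,"claw":255},{"dx":2.7,"dy":2,"dz":-0.1,"rx":0,"ry":0,"rz":0,"claw":255},{"dx":2.7,"dy":2,"dz":-0.1,"rx":0,"ry":0,"rz":0,"claw":255}]'; python3 lane.py 16 0 80
```

```text
time_s: 16.85
tool_pos: [0.6017, -0.1178, 0.1401]
tool_rot: [-1.566, -0.591, -1.631]
force: [0.6, 5.0, -2.2]
grip_width: 0.0435
lane grasp mm [ 6.7105  0.3743 80.8541] F lane [-5.0, 0.3, -2.2]
t 16.85 p [ 0.6017 -0.1178  0.1401] grasp [ 0.6023 -0.1072  0.1559] F [ 0.6271  4.9818 -2.2234] w 0.04351956619580725 q [ 0.1871  0.6551 -0.6657  1.6849  0.9202  1.3967 -0.8864]
{"dx":0.73,"dy":0.59,"dz":-0.05,"rx":-0.005,"ry":-0.001,"rz":-0.002}
```

```bash
python3 -m jog '[{"dx":0.4,"dy":0.3,"dz":0,"rx":0,"ry":0,"rz":0,"claw":255},{"dx":0.7,"dy":0.6,"dz":0,"rx":-0.003,"ry":0,"rz":0,"claw":255},{"dx":0.8,"dy":0.6,"dz":0,"rx":-0.003,"ry":0,"rz":0,"claw":255},{"dx":0.8,"dy":0.6,"dz":0,"rx":-0.003,"ry":0,"rz":0,"claw":255}]'; python3 lane.py 16.5 0 64;  python3 - <<'E'
from lib import *
s=optics.grab_frame("scene");cv2.imwrite("pics/c9.png",cv2.resize(s[170:310,150:325],(750,600),interpolation=cv2.INTER_CUBIC))
E
```

```text
time_s: 17.25
tool_pos: [0.6011, -0.1275, 0.1393]
tool_rot: [-1.569, -0.591, -1.63]
force: [2.5, 4.7, -3.5]
grip_width: 0.0432
lane grasp mm [16.406   0.395  80.0331] F lane [-4.9, 2.2, -3.5]
t 17.25 p [ 0.6011 -0.1275  0.1393] grasp [ 0.6017 -0.1169  0.155 ] F [ 2.4887  4.7397 -3.5443] w 0.043154595900412866 q [ 0.2017  0.654  -0.663   1.6881  0.9235  1.3897 -0.8746]
{"dx":-0.88,"dy":1.34,"dz":-0.04,"rx":-0.002,"ry":-0.000,"rz":-0.003}
```

View pics/c9.png

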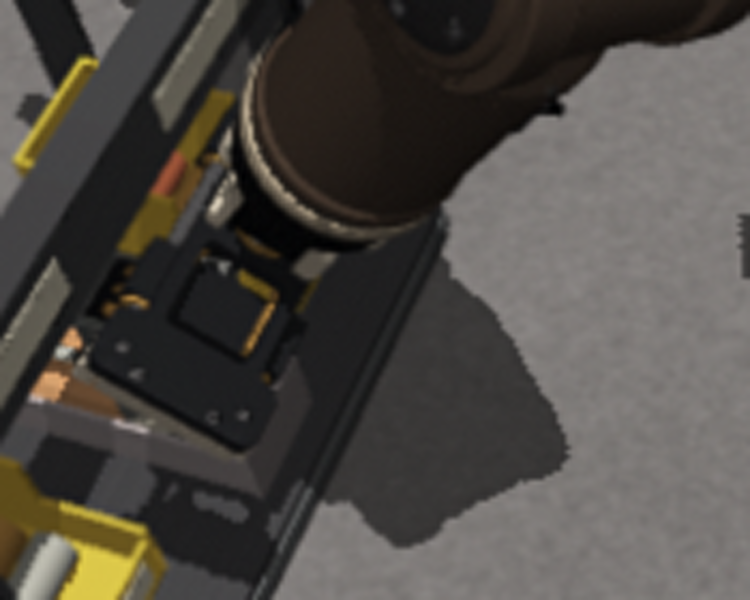

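The tall one has slid back and is still upright; the gripper stays in front of the beam. I'm lowering now: the floor should be met when the grasp is about 42 mm above the lip.

```bash
python3 -m jog '[{"dx":-0.15,"dy":0.25,"dz":0,"rx":0,"ry":0,"rz":0,"claw":255},{"dx":-0.35,"dy":0.55,"dz":0,"rx":0,"ry":0,"rz":0,"claw":255},{"dx":-0.55,"dy":0.85,"dz":0,"rx":0,"ry":0,"rz":0,"claw":255},{"dx":-0.75,"dy":1.15,"dz":0,"rx":0,"ry":0,"rz":0,"claw":255},{"dx":-0.88,"dy":1.34,"dz":0,"rx":0,"ry":0,"rz":0,"claw":255},{"dx":-0.88,"dy":1.34,"dz":0,"rx":0,"ry":0,"rz":0,"claw":255}]'; python3 lane.py 16.5 0 57
```

```text
time_s: 17.9
tool_pos: [0.6011, -0.127, 0.1231]
tool_rot: [-1.569, -0.59, -1.629]
force: [1.7, 5.5, -2.5]
grip_width: 0.0432
lane grasp mm [15.9893  0.3133 63.8897] F lane [-5.6, 1.4, -2.5]
t 17.9 p [ 0.6011 -0.127   0.1231] grasp [ 0.6017 -0.1165  0.1389] F [ 1.6998  5.4937 -2.5107] w 0.04319379741909828 q [ 0.1969  0.6731 -0.6571  1.7012  0.9376  1.3706 -0.8977]
{"dx":-0.34,"dy":0.60,"dz":-0.04,"rx":-0.002,"ry":0.001,"rz":-0.003}
```

```bash
python3 -m jog '[{"dx":-0.1,"dy":0.17,"dz":0,"rx":0,"ry":0,"rz":0,"claw":255},{"dx":-0.2,"dy":0.34,"dz":0,"rx":0,"ry":0,"rz":0,"claw":255},{"dx":-0.3,"dy":0.5,"dz":0,"rx":0,"ry":0,"rz":0,"claw":255},{"dx":-0.34,"dy":0.6,"dz":0,"rx":0,"ry":0,"rz":0,"claw":255},{"dx":-0.34,"dy":0.6,"dz":0,"rx":0,"ry":0,"rz":0,"claw":255}]'; python3 lane.py 16.5 0 50
```

```text
time_s: 18.4
tool_pos: [0.6012, -0.1273, 0.1165]
tool_rot: [-1.569, -0.59, -1.63]
force: [1.3, 7.5, -0.1]
grip_width: 0.0434
lane grasp mm [16.263   0.4717 57.297 ] F lane [-7.5, 0.9, -0.1]
t 18.4 p [ 0.6012 -0.1273  0.1165] grasp [ 0.6018 -0.1168  0.1323] F [ 1.3114  7.4828 -0.1401] w 0.04343246383101705 q [ 0.1957  0.6809 -0.6544  1.7064  0.944   1.3623 -0.9071]
{"dx":-0.38,"dy":0.62,"dz":-0.05,"rx":-0.002,"ry":0.000,"rz":-0.003}
```

```bash
python3 -m jog '[{"dx":-0.1,"dy":0.17,"dz":0,"rx":0,"ry":0,"rz":0,"claw":255},{"dx":-0.2,"dy":0.33,"dz":0,"rx":0,"ry":0,"rz":0,"claw":255},{"dx":-0.22,"dy":0.35,"dz":0,"rx":0,"ry":0,"rz":0,"claw":255}]'; python3 lane.py 16.5 0 50
```

```text
time_s: 18.7
tool_pos: [0.6013, -0.1273, 0.1124]
tool_rot: [-1.569, -0.59, -1.63]
force: [0.6, 8.0, 1.2]
grip_width: 0.0435
lane grasp mm [16.2722  0.5121 53.2035] F lane [-8.0, 0.2, 1.2]
t 18.7 p [ 0.6013 -0.1273  0.1124] grasp [ 0.6018 -0.1168  0.1282] F [0.6269 8.0007 1.2337] w 0.043505492482397164 q [ 0.1946  0.6859 -0.6528  1.7095  0.9479  1.3574 -0.913 ]
{"dx":-0.15,"dy":0.28,"dz":-0.06,"rx":-0.002,"ry":0.000,"rz":-0.003}
```

```bash
python3 -m jog '[{"dx":-0.1,"dy":0.17,"dz":0,"rx":0,"ry":0,"rz":0,"claw":255},{"dx":-0.2,"dy":0.33,"dz":0,"rx":0,"ry":0,"rz":0,"claw":255},{"dx":-0.22,"dy":0.35,"dz":0,"rx":0,"ry":0,"rz":0,"claw":255}]'; python3 lane.py 16.5 0 45
```

```text
time_s: 19.0
tool_pos: [0.6013, -0.1274, 0.1083]
tool_rot: [-1.569, -0.59, -1.63]
force: [0.7, 7.9, 2.8]
grip_width: 0.0434
lane grasp mm [16.3171  0.5703 49.0956] F lane [-8.0, 0.2, 2.8]
t 19.0 p [ 0.6013 -0.1274  0.1083] grasp [ 0.6019 -0.1168  0.1241] F [0.6943 7.9362 2.7647] w 0.04344030217373972 q [ 0.1936  0.6909 -0.6511  1.7125  0.9518  1.3525 -0.9188]
{"dx":-0.21,"dy":0.35,"dz":-0.06,"rx":-0.003,"ry":0.000,"rz":-0.003}
```

```bash
python3 -m jog '[{"dx":-0.08,"dy":0.12,"dz":0,"rx":0,"ry":0,"rz":0,"claw":255},{"dx":-0.17,"dy":0.25,"dz":0,"rx":0,"ry":0,"rz":0,"claw":255},{"dx":-0.17,"dy":0.25,"dz":0,"rx":0,"ry":0,"rz":0,"claw":255}]'; python3 lane.py 16.5 0 45|head -1;  python3 - <<'E'
from lib import *
s=optics.grab_frame("scene");cv2.imwrite("pics/c10.png",cv2.resize(s[200:300,150:275],(750,600),interpolation=cv2.INTER_CUBIC))
E
```

```text
time_s: 19.3
tool_pos: [0.6013, -0.1274, 0.1052]
tool_rot: [-1.569, -0.59, -1.63]
force: [2.1, 7.0, 0.1]
grip_width: 0.0432
lane grasp mm [16.2981  0.5763 46.0219] F lane [-7.2, 1.7, 0.1]
```

View pics/c10.png

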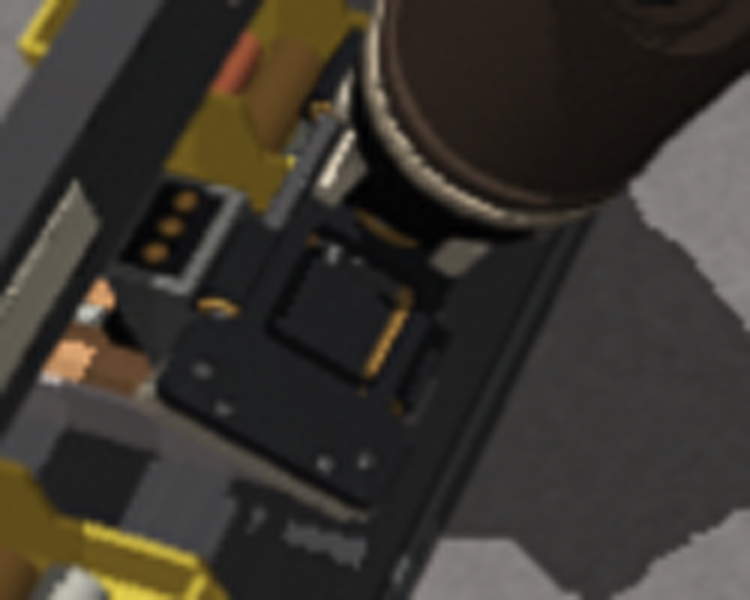

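```bash
python3 -m jog '[{"dx":-0.05,"dy":0.08,"dz":0,"rx":0,"ry":0,"rz":0,"claw":255},{"dx":-0.11,"dy":0.17,"dz":0,"rx":0,"ry":0,"rz":0,"claw":255},{"dx":-0.11,"dy":0.17,"dz":0,"rx":0,"ry":0,"rz":0,"claw":255}]'; python3 lane.py 16.5 0 45|head -1
```

```text
time_s: 19.65
tool_pos: [0.6013, -0.1274, 0.1033]
tool_rot: [-1.569, -0.59, -1.63]
force: [0.9, 6.8, -0.2]
grip_width: 0.0436
lane grasp mm [16.3589  0.5712 44.0473] F lane [-6.8, 0.5, -0.2]
```

```bash
python3 -m jog '[{"dx":-0.05,"dy":0.08,"dz":0,"rx":0,"ry":0,"rz":0,"claw":255},{"dx":-0.09,"dy":0.13,"dz":0,"rx":0,"ry":0,"rz":0,"claw":255},{"dx":-0.09,"dy":0.13,"dz":0,"rx":0,"ry":0,"rz":0,"claw":255}]'; python3 lane.py 16.5 0 45|head -1
```

```text
time_s: 19.95
tool_pos: [0.6013, -0.1274, 0.1017]
tool_rot: [-1.569, -0.59, -1.63]
force: [1.0, 8.4, -0.2]
grip_width: 0.0435
lane grasp mm [16.3243  0.5954 42.5374] F lane [-8.4, 0.5, -0.2]
```

Underside is at -29.5 mm nominally and there's no clear jump yet. I'll continue in 1 mm steps.

```bash
python3 -m jog '[{"dx":-0.06,"dy":0.08,"dz":0,"rx":0,"ry":0,"rz":0,"claw":255},{"dx":-0.06,"dy":0.08,"dz":0,"rx":0,"ry":0,"rz":0,"claw":255}]'; python3 lane.py 16.5 0 45|head -1
```

```text
time_s: 20.15
tool_pos: [0.6014, -0.1274, 0.1014]
tool_rot: [-1.568, -0.591, -1.63]
force: [-0.2, 8.4, 4.9]
grip_width: 0.0437
lane grasp mm [16.3696  0.6125 42.1826] F lane [-8.4, -0.7, 4.9]
```

```bash
python3 -m jog '[{"dx":-0.06,"dy":0.08,"dz":0,"rx":0,"ry":0,"rz":0,"claw":255},{"dx":-0.06,"dy":0.08,"dz":0,"rx":0,"ry":0,"rz":0,"claw":255}]'; python3 lane.py 16.5 0 45|head -1
```

```text
time_s: 20.35
tool_pos: [0.6014, -0.1274, 0.1014]
tool_rot: [-1.567, -0.592, -1.631]
force: [-3.4, 9.5, 12.0]
grip_width: 0.0434
lane grasp mm [16.3568  0.5995 42.1227] F lane [-9.2, -3.9, 12.0]
```

Floor felt: the tool stopped at 42.1 mm and the vertical force rose to 12 N, the same depth as for the tall one. Hold, release, check, then retreat.

```bash
python3 -m jog '[{"dx":0,"dy":0,"dz":0,"rx":0,"ry":0,"rz":0,"claw":255},{"dx":0,"dy":0,"dz":0,"rx":0,"ry":0,"rz":0,"claw":255},{"dx":0,"dy":0,"dz":0,"rx":0,"ry":0,"rz":0,"claw":255}]';  python3 -m jog '[{"dx":0,"dy":0,"dz":0,"rx":0,"ry":0,"rz":0,"claw":0},{"dx":0,"dy":0,"dz":0,"rx":0,"ry":0,"rz":0,"claw":0},{"dx":0,"dy":0,"dz":0,"rx":0,"ry":0,"rz":0,"claw":0},{"dx":0,"dy":0,"dz":0,"rx":0,"ry":0,"rz":0,"claw":0},{"dx":0,"dy":0,"dz":0,"rx":0,"ry":0,"rz":0,"claw":0},{"dx":0,"dy":0,"dz":0,"rx":0,"ry":0,"rz":0,"claw":0}]'; python3 lane.py 16.5 0 45|head -1
```

```text
time_s: 20.65
tool_pos: [0.6014, -0.1274, 0.1013]
tool_rot: [-1.567, -0.591, -1.631]
force: [-3.4, 10.2, 13.2]
grip_width: 0.0435
time_s: 21.25
tool_pos: [0.6002, -0.13, 0.0993]
tool_rot: [-1.571, -0.593, -1.631]
force: [-0.9, -0.2, 0.8]
grip_width: 0.0867
lane grasp mm [18.961  -0.3339 40.0702] F lane [0.2, -0.9, 0.8]
```

```bash
python3 -m jog '[{"dx":0,"dy":-1,"dz":0,"rx":0,"ry":0,"rz":0,"claw":0},{"dx":0,"dy":-3,"dz":0,"rx":0,"ry":0,"rz":0,"claw":0},{"dx":0,"dy":-6,"dz":0,"rx":0,"ry":0,"rz":0,"claw":0},{"dx":0,"dy":-10,"dz":0,"rx":0,"ry":0,"rz":0,"claw":0},{"dx":0,"dy":-14,"dz":0,"rx":0,"ry":0,"rz":0,"claw":0},{"dx":0,"dy":-17,"dz":0,"rx":0,"ry":0,"rz":0,"claw":0}]'; python3 plan.py .62 .14 .32 -11.5 34
```

```text
time_s: 21.85
tool_pos: [0.6063, -0.0314, 0.244]
tool_rot: [-1.568, -0.591, -1.63]
force: [0.6, -0.3, -0.5]
grip_width: 0.0916
t 21.85 p [ 0.6063 -0.0314  0.244 ] grasp [ 0.6068 -0.0208  0.2598] F [ 0.5783 -0.2527 -0.5077] w 0.09155252575166223 q [ 0.0671  0.5913 -0.7064  1.5095  0.8165  1.6176 -0.8359]
{"dx":-10.05,"dy":-13.99,"dz":0.24,"rx":-0.082,"ry":0.117,"rz":-0.003}
```

```bash
python3 -m jog '[{"dx":-2,"dy":-3,"dz":0,"rx":0,"ry":0,"rz":0,"claw":0},{"dx":-5,"dy":-6,"dz":0,"rx":0,"ry":0,"rz":0,"claw":0},{"dx":-8,"dy":-9,"dz":0,"rx":0,"ry":0,"rz":0,"claw":0},{"dx":-12,"dy":-11,"dz":0,"rx":0,"ry":0,"rz":0,"claw":0},{"dx":-16,"dy":-12,"dz":0,"rx":0,"ry":0,"rz":0,"claw":0},{"dx":-18,"dy":-12,"dz":0,"rx":0,"ry":0,"rz":0,"claw":0},{"dx":-18,"dy":-12,"dz":0,"rx":0,"ry":0,"rz":0,"claw":0}]'; python3 - <<'E'
from lane import *
s=optics.grab_frame("scene");t=optics.grab_frame("top")
cv2.imwrite("pics/fs.png",s);cv2.imwrite("pics/ft.png",t)
a=cv2.resize(s[210:300,150:240],(400,400),interpolation=cv2.INTER_CUBIC);b=cv2.resize(t[180:260,440:520],(400,400),interpolation=cv2.INTER_CUBIC)
cv2.imwrite("pics/f.png",np.hstack([a,b]))
for n,im,b in(("scene",s,(180,222,222,264)),("top",t,(455,196,505,240))):
    print(n,[(q[0],q[1]) for q in dots(im,b)])
E
```

```text
time_s: 22.55
tool_pos: [0.6176, 0.1849, 0.2379]
tool_rot: [-1.575, -0.592, -1.624]
force: [-0.2, -0.5, 0.9]
grip_width: 0.0917
scene [(array([181.2632, 225.2632]), np.int32(19)), (array([210.7939, 231.3677]), np.int32(359)), (array([182.5, 233.5]), np.int32(4)), (array([180.5, 237.5]), np.int32(4)), (array([199., 243.]), np.int32(9)), (array([196.6667, 247.2222]), np.int32(9)), (array([194.3636, 251.9091]), np.int32(11))]
top [(array([478.1385, 216.5846]), np.int32(65)), (array([499.7143, 209.    ]), np.int32(7)), (array([499.5, 216. ]), np.int32(6)), (array([499.2857, 222.    ]), np.int32(7)), (array([497.2174, 237.913 ]), np.int32(23))]
```

View pics/f.png

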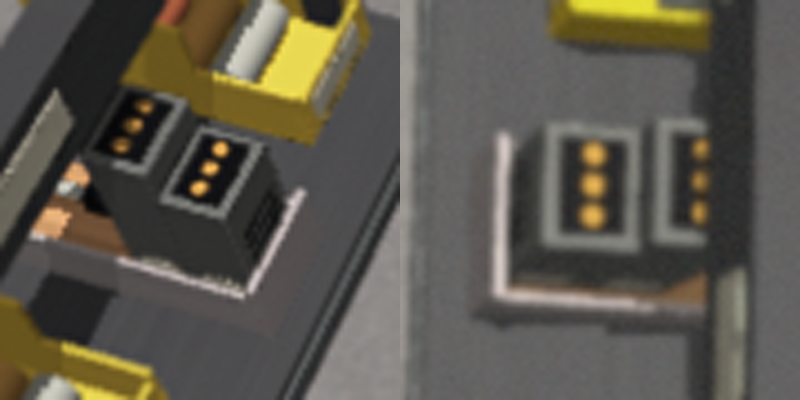

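View pics/fs.png

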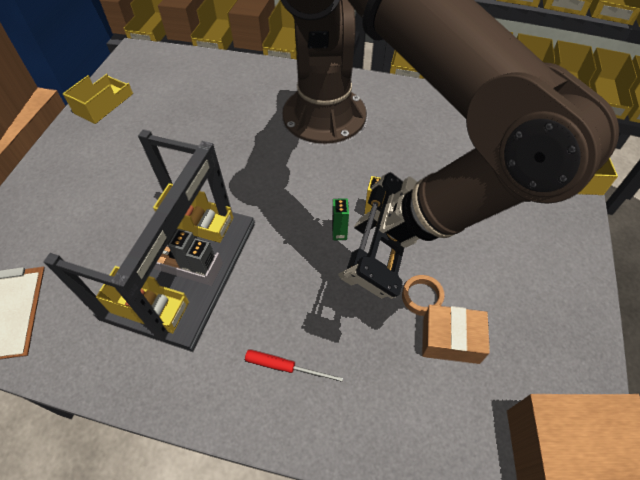

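```bash
python3 - <<'E'
from lane import *
t=cv2.imread("pics/ft.png")
f=lambda u,v:(440+(u-400+.5)/5-.5,180+(v+.5)/5-.5)
top_s=[f(594,154),f(594,185),f(592,216)]; sc_s=[(199,243),(196.67,247.2),(194.36,251.9)]
top_t=[f(701,180)]; g=lambda u,v:(150+(u+.5)/4.444-.5,210+(v+.5)/4.444-.5)
sc_t=[g(146,106),g(134,126),g(122,145)]
for nm,n,d,z in(("short","scene",sc_s,.1293),("short","top",top_s,.1293),("tall","scene",sc_t,.1493),("tall","top",top_t,.1493)):
    P=plane(n,d,z); print(nm,n,lp(P.mean(0))*1000)
print("tri short",tri(np.mean(sc_s,0),np.mean(top_s,0)),"tri tall",tri(sc_t[1],top_t[0]))
o=telemetry.get_obs();print(o["force"],abs(o["qd"]).max())
E
```

```text
short scene [19.2317 -0.9069 54.3   ]
short top [17.5159  2.4863 54.3   ]
tall scene [51.7676 -0.966  74.3   ]
tall top [49.9844  2.5654 74.3   ]
tri short (array([ 0.6029, -0.1171,  0.134 ]), np.float64(0.0005079097328227737)) tri tall (array([ 0.6011, -0.1493,  0.1539]), np.float64(0.0004331254366438309))
[ 0.6876 -0.512  -0.2748] 0.03002707913901749
```

Short is at about x = 18.4 and tall at about 50.9 mm; both are within about 1 mm of the lane's middle. Their heights match standing on the floor, with the same +4.5 mm stereo bias as on the table. I'm settling the arm and handing in.

```bash
python3 -m jog '[{"dx":0,"dy":0,"dz":0,"rx":0,"ry":0,"rz":0,"claw":0},{"dx":0,"dy":0,"dz":0,"rx":0,"ry":0,"rz":0,"claw":0},{"dx":0,"dy":0,"dz":0,"rx":0,"ry":0,"rz":0,"claw":0}]'; python3 -c "
from workcell import manip; print(manip.job_done())"
```

```text
time_s: 22.95
tool_pos: [0.6193, 0.1798, 0.24]
tool_rot: [-1.57, -0.593, -1.633]
force: [-0.7, -0.2, 0.3]
grip_width: 0.0914
the job is handed in; nothing more can be done
None
```

Both grey modules are in the lane, the short one just behind the lip and the tall one behind it, and I handed the job in at about 23 s. The hand-in gives no verdict.

**How it went:** I gripped each module with the tool leaned back 34 degrees and lifted it over the lip. Then I pushed the pusher (or the tall module) back with it and lowered it until I felt the floor board. The contact force was about 12–16 N both times, with the underside 29–30 mm below the lip's top. I held each for 0.3 s or more before letting go.

**Last checks:**

| Module | Centre behind the lip's inner face | Offset from the lane's middle | State |
|---|---|---|---|
| Short | 18.4 mm | under 1 mm | upright, against the tall one |
| Tall | 50.9 mm | under 1 mm | upright |

These are averages of the two camera views. The beam was not touched as far as the forces and pictures showed. The tape roll, carton and screwdriver looked unmoved in the last picture. The gripper was clear and its force reading was near zero.

**What disagreed:**
- **Sideways position:** the two cameras differ by about 3.5 mm. The average matches where the jaws set the modules down.
- **Height:** stereo reads about 4.5 mm too high, by the same amount on the table and in the lane. I therefore relied on the felt floor contact for height.
- **Short module's drag:** it met up to about 5 N of drag and 8 N along the lane on the way down, above the 3–5 N the pusher's spring alone gives. It still reached the same floor depth as the tall one.

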